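# Find the drying case whose lid stays up and put the tray of blocks in it

### The arm

A 7-joint arm with a two-finger parallel gripper is mounted at the origin on a cart in front of the work surface, level with it; the furniture and walls round the work are solid. World frame = base frame: x ahead of the robot, y to its left, z up, the work surface at z = 0. Lengths are in m, angles in rad, forces in N, time in s.
With the tool pointing down it reaches from about 0.425 to 0.925 m from the base axis. Payload 6.8 kg.
Tool frame: the origin (TCP) lies at the very end of the fingers, on their centre line; the grasp point (between the pads) lies 19 mm behind it; y points along the fingers, z is the direction in which the jaws open and shut, and the axes are right-handed (so a half turn about y gives the same grasp; the last joint's range is limited). The gripper opens to 85 mm and grips with 20 to 120 N. Pads are 22 mm wide; open, the fingers measure 114 mm over their backs; the gripper's body (76 mm by 85 mm) begins 54 mm behind the grasp point. The pads swing forward as they close: fully open they stand 13 mm farther back than shut.
Start: joints at [1.2, 0.477, 0.022, 1.555, -0.011, 1.109, -0.083], TCP at [0.175, -0.652, 0.231] pointing down, gripper open.
Joint ranges: [-2.96, 2.96], [-0.34, 2.1], [-1.41, 1.46], [0.24, 2.44], [-1.37, 4.51], [0.17, 1.92], [-2.96, 2.96]. Speed limits (rad/s): [2.39, 2.39, 3.14, 3.14, 3.14, 3.14, 3.14].

### API

Orientations are given as a rotation vector (axis times angle).
In Python, from bench import r gives the robot as it stands.
- The arm moves only by the tool drive_tool, never from a script. Its argument "series" is a list of rows, each a list of 7 numbers: the shift along the tool's x, y, z in mm, then the turn, a rotation vector about the tool's x, y, z in degrees, then the finger opening in mm, from 0 to 85.4. In form: [[tx, ty, tz, wx, wy, wz, grip], ...]. A call has 1 to 5 rows; each row is the pose to reach, as a shift and turn from the pose measured when the call began, along the tool's axes at that moment; what a row does not reach only later rows make up. A row lasts 1/10 s, in which the tool goes at most 50 mm and 8.59 degrees, less where a joint would pass 70% of its speed; a pose out of reach is approached as far as the arm can. A call with a gripper value outside its range is refused whole. The fingers move at their own pace and stop on an object; "squeeze" is the grip in N (left out, the last holds). Time passes only in rows, so rows that repeat a pose let the fingers close. It gives the time, the measured TCP pose, the force and the opening at its end, in the units of the state.
- r.get_obs(): the state, without advancing time (a new reading comes with each control period).
- r.grab_frame(name): name is "side" or "top"; returns a dict with "frame" (420x560x3 uint8, blue, green, red), "intrinsics" (3x3 intrinsics, pixels), "rvec" (rotation vector, rad) and "tvec" (3), from world to camera coordinates, as OpenCV has them. Camera axes: x right, y down, z forward; pixel columns grow to the right and rows downward; lengths in m; the calibration is good to about 2 mm. A picture is of the moment at which its call begins. There is no depth.
- r.hand_in(): hands the job in, once; it reports no verdict.
The state is a dict: "clock": time; "joints": joint angles; "qvel": joint speeds; "tau": joint torques, N m; "tcp_pos": TCP position; "orientation": TCP orientation; "contact_force": force on the tool from outside, world axes, zero at the start; "moment": the same for the moment, N m; "grip_width": finger opening in m.
Only numpy, scipy, OpenCV 4.12 (cv2) and the standard library are available. Lean on these libraries where they do the work, as an engineer would, in place of code of your own. Each camera call takes 0.05 s, during which the arm holds its last target.

### The job

Put the purple blocks away to air-dry in the one of the two white drying cases whose lid still stays up: lift a lid by its tab to about half open (roughly 50 degrees), let go and watch it for two seconds, until you have seen the sound one stay up by itself; the other has a worn hinge and falls shut. Then open the sound lid fully, put all the blocks into the steel tray, carry the tray level with the blocks in it into that case, set it on the case floor lying along the case and let go. At the end leave that lid standing half open by itself again and the other case shut, with the tape roll, dish and bowl where they were.

Things in the scene. Friction and masses are not known exactly. Their poses are not given: they have to be found in the camera images.
- case_a: One of two like-looking drying cases, fixed on the bench. Origin: bench level, under the tray's place. Front -x (tab side), y along it. In mm: floor 4 thick (top z 4), inside x -48..65, y -111..111; rims 9 high at front and ends; back wall 60 high, x 65..70. White lid with 27 deep edges at front and ends (air gap below), top at z 66 shut, outside x -54..70, y -116..116. Hinge sound or worn: not known.
- lid_a (a joint): lid angle of case_a, rad: 0 shut, grows as it opens up and back; stop at 2.1 (fully open). Axis: case's y through lid_a_hinge. One of the two hinges is sound: the lid stays at any angle and takes about 2 N at the tab to move. The other is worn: let go below upright, its lid falls shut; past about 1.8 it stays open.
- lid_a_hinge (a point): middle of the hinge axis of lid_a: in case_a's frame x = +70, y = 0, z = 66 mm; its axes are those of the case (x to the back, y along the hinge)
- lid_a_tab (a point): grip point of the black pull tab, mid-front of lid_a; turns with the lid. Tab 20 mm wide (case y), 12 thick, stands 39 out from the front; point 28 mm out. Shut: 52 mm above the bench, 152 in front of and 14 below the hinge axis. Pinch across the 20 mm from above, fingers upright; it turns between the pads as they follow the arc.
- case_b: The other of two like-looking drying cases, fixed on the bench. Origin: bench level, under the tray's place. Front -x (tab side), y along it. In mm: floor 4 thick (top z 4), inside x -48..65, y -111..111; rims 9 high at front and ends; back wall 60 high, x 65..70. White lid with 27 deep edges at front and ends (air gap below), top at z 66 shut, outside x -54..70, y -116..116. Hinge sound or worn: not known.
- lid_b (a joint): lid angle of case_b, rad: 0 shut, grows as it opens up and back; stop at 2.1 (fully open). Axis: case's y through lid_b_hinge. One of the two hinges is sound: the lid stays at any angle and takes about 2 N at the tab to move. The other is worn: let go below upright, its lid falls shut; past about 1.8 it stays open.
- lid_b_hinge (a point): middle of the hinge axis of lid_b: in case_b's frame x = +70, y = 0, z = 66 mm; its axes are those of the case (x to the back, y along the hinge)
- lid_b_tab (a point): grip point of the black pull tab, mid-front of lid_b; turns with the lid. Tab 20 mm wide (case y), 12 thick, stands 39 out from the front; point 28 mm out. Shut: 52 mm above the bench, 152 in front of and 14 below the hinge axis. Pinch across the 20 mm from above, fingers upright; it turns between the pads as they follow the arc.
- tray: open steel tray, 66 mm wide (x) by 200 mm long (y) by 36 mm high (z), walls and floor 4 mm, 0.15 kg; origin at the centre of its underside. Can be gripped across its 66 mm width at its middle, where it balances; gripped 25 mm or more above its underside the fingers clear the rims of the case
- block_0: purple silicone block, 30 (x) by 42 (y) by 22 (z) mm, firm and rigid; origin at the centre of its underside. Two or all three of the blocks are present
- block_1: purple silicone block, 30 (x) by 42 (y) by 22 (z) mm, firm and rigid; origin at the centre of its underside. Two or all three of the blocks are present
- block_2: purple silicone block, 30 (x) by 42 (y) by 22 (z) mm, firm and rigid; origin at the centre of its underside. Two or all three of the blocks are present
- tape_roll: roll of masking tape lying flat, 60 mm across, 19 mm high; bystander, leave it alone
- glass_dish: small round dish, 42 mm across, 16 mm high; bystander, leave it alone
- bowl: green mixing bowl, 104 mm across, 71 mm high; bystander, leave it alone
There are look-alikes about, which are no part of the job. Leave any green or pink look-alike of the block_2 alone. Leave any green look-alike of the block_1 alone.

How it is judged:
On the way, in this order (a step that is already met when the one before it is completed fails the run):
1. a lid stands about half open (30 to 70 degrees) for a second with nothing touching it (((value of joint lid_a between 0.52 and 1.22 rad and contact force between lid_a and the fingers below 0.05 N and contact force between lid_a and the arm below 0.05 N) or (value of joint lid_b between 0.52 and 1.22 rad and contact force between lid_b and the fingers below 0.05 N and contact force between lid_b and the arm below 0.05 N))), for 1 s.
2. the tray is lifted off the bench (30 mm or more) with every block in it (height (world z) of tray above 0.03 m and x of block_0 in the frame of tray between -0.031 and 0.031 m and y of block_0 in the frame of tray between -0.098 and 0.098 m and z of block_0 in the frame of tray between -0.003 and 0.036 m and x of block_1 in the frame of tray between -0.031 and 0.031 m and y of block_1 in the frame of tray between -0.098 and 0.098 m and z of block_1 in the frame of tray between -0.003 and 0.036 m and x of block_2 in the frame of tray between -0.031 and 0.031 m and y of block_2 in the frame of tray between -0.098 and 0.098 m and z of block_2 in the frame of tray between -0.003 and 0.036 m), for 0.2 s.
3. the tray with every block stands on the floor of a case, let go, that case's lid fully open (80 degrees or more) (((value of joint lid_a above 1.4 rad and (x of tray in the frame of case_a between -0.02 and 0.035 m and y of tray in the frame of case_a between -0.025 and 0.025 m and height (world z) of tray below 0.012 m and angle between tray's own z axis and vertical below 0.08 rad and angle between the y axis of tray and the y axis of case_a, either way round below 0.2 rad)) or (value of joint lid_b above 1.4 rad and (x of tray in the frame of case_b between -0.02 and 0.035 m and y of tray in the frame of case_b between -0.025 and 0.025 m and height (world z) of tray below 0.012 m and angle between tray's own z axis and vertical below 0.08 rad and angle between the y axis of tray and the y axis of case_b, either way round below 0.2 rad))) and x of block_0 in the frame of tray between -0.031 and 0.031 m and y of block_0 in the frame of tray between -0.098 and 0.098 m and z of block_0 in the frame of tray between -0.003 and 0.036 m and x of block_1 in the frame of tray between -0.031 and 0.031 m and y of block_1 in the frame of tray between -0.098 and 0.098 m and z of block_1 in the frame of tray between -0.003 and 0.036 m and x of block_2 in the frame of tray between -0.031 and 0.031 m and y of block_2 in the frame of tray between -0.098 and 0.098 m and z of block_2 in the frame of tray between -0.003 and 0.036 m and contact force between tray and the fingers below 0.05 N and contact force between tray and the arm below 0.05 N), for 0.3 s.
At the end, for the whole second after the job is handed in: The tray lies along one case (0.2 rad) on its floor, within 20 mm (frontward), 35 mm (backward) and 25 mm (sideways) of its place, every block in it, all at rest; that case's lid stands half open by itself (0.52 to 1.22 rad), the other lid is shut (under 0.06 rad) ((((x of tray in the frame of case_a between -0.02 and 0.035 m and y of tray in the frame of case_a between -0.025 and 0.025 m and height (world z) of tray below 0.012 m and angle between tray's own z axis and vertical below 0.08 rad and angle between the y axis of tray and the y axis of case_a, either way round below 0.2 rad) and value of joint lid_a between 0.52 and 1.22 rad and value of joint lid_b below 0.06 rad) or ((x of tray in the frame of case_b between -0.02 and 0.035 m and y of tray in the frame of case_b between -0.025 and 0.025 m and height (world z) of tray below 0.012 m and angle between tray's own z axis and vertical below 0.08 rad and angle between the y axis of tray and the y axis of case_b, either way round below 0.2 rad) and value of joint lid_b between 0.52 and 1.22 rad and value of joint lid_a below 0.06 rad)) and x of block_0 in the frame of tray between -0.031 and 0.031 m and y of block_0 in the frame of tray between -0.098 and 0.098 m and z of block_0 in the frame of tray between -0.003 and 0.036 m and x of block_1 in the frame of tray between -0.031 and 0.031 m and y of block_1 in the frame of tray between -0.098 and 0.098 m and z of block_1 in the frame of tray between -0.003 and 0.036 m and x of block_2 in the frame of tray between -0.031 and 0.031 m and y of block_2 in the frame of tray between -0.098 and 0.098 m and z of block_2 in the frame of tray between -0.003 and 0.036 m and linear speed of each of tray, block_0, block_1, block_2 below 0.02 m/s); the robot touches nothing.
It fails at once if the tray is tipped by more than 0.4 rad (angle between tray's own z axis and vertical above 0.4 rad).
It fails at once if the tape roll is moved by more than 30 mm (distance of tape_roll from where it was at the start of the episode above 0.03 m).
It fails at once if the dish is moved by more than 30 mm (distance of glass_dish from where it was at the start of the episode above 0.03 m).
It fails at once if the bowl is moved by more than 30 mm (distance of bowl from where it was at the start of the episode above 0.03 m).
Of block_0, block_1, block_2 only 2 to 3 are there at a start; the rules pass over those that are not, and their reading is None.
At some moment in a run one of block_0, block_1, block_2, tray may be knocked a few centimetres aside while the robot is not near it.
It also fails if it takes over 210 s, if anything falls off the work surface, if the arm or the gripper's body presses on something with over 40 N, if the wrist force passes 120 N, or if a joint passes its speed limit or range.

## Working session

There is one attempt and no reset: what is moved stays moved. The work goes in short steps, Python scripts to look and compute and a tool call to move; the robot and the scene stay as the last step left them, time stands still between calls to the robot, and variables do not carry over. Pictures are saved under pics/ and viewed, and the job is handed in when it is done.

Besides the shell and the picture viewer there is one more tool, called as a command line: name --pt "numbers of a row" for each row, then --argument value for the rest. drive_tool: Moves the arm, as the interface text tells. Its arguments: {"type":"object","properties":{"series":{"type":"array","items":{"type":"array","items":{"type":"number"}}},"squeeze":{"type":"number"}},"required":["series"]}

```bash
mkdir -p pics; ls; cat > h.py <<'E'
import numpy as np, cv2
from bench import r
from scipy.spatial.transform import Rotation as R
def snap(name,fn):
    f=r.grab_frame(name); cv2.imwrite('pics/'+fn,f['frame']); return f
def cam(f):
    Rm=cv2.Rodrigues(np.array(f['rvec'],float))[0]; t=np.array(f['tvec'],float).ravel(); return np.array(f['intrinsics']),Rm,t
def ray(f,uv):
    K,Rm,t=cam(f); d=Rm.T@np.linalg.solve(K,[uv[0],uv[1],1]); return -Rm.T@t,d
def onz(f,uv,z):
    o,d=ray(f,uv); return o+d*(z-o[2])/d[2]
def proj(f,P):
    P=np.atleast_2d(np.asarray(P,float)); K,Rm,t=cam(f); return cv2.projectPoints(P,np.array(f['rvec'],float),t,K,None)[0].reshape(-1,2)
def st():
    o=r.get_obs(); print({k:np.round(o[k],4).tolist() for k in ('clock','tcp_pos','orientation','contact_force','grip_width','joints')}); return o
E
python3 - <<'E'
from h import *
o=st(); print(R.from_rotvec(o['orientation']).as_matrix().round(3))
for n in('top','side'):
    f=snap(n,n+'0.png'); K,Rm,t=cam(f); print(n,K,(-Rm.T@t).round(3),Rm.round(2))
E
```

```text
pics
{'clock': 0.0, 'tcp_pos': [0.1752, -0.6513, 0.2303], 'orientation': [-0.2755, 2.0832, -2.0795], 'contact_force': [-0.1168, 0.2693, -0.0463], 'grip_width': 0.0854, 'joints': [1.1999, 0.4778, 0.0224, 1.5565, -0.0115, 1.1093, -0.0832]}
[[-0.966 -0.001  0.26 ]
 [-0.26   0.002 -0.966]
 [ 0.    -1.    -0.002]]
top [[480.49469319   0.         281.23026159]
 [  0.         480.49469319 214.26734489]
 [  0.           0.           1.        ]] [ 0.473 -0.026  1.355] [[-0.02 -1.    0.01]
 [-1.    0.02 -0.06]
 [ 0.06 -0.01 -1.  ]]
side [[379.55748871   0.         279.39355069]
 [  0.         379.55748871 204.17085634]
 [  0.           0.           1.        ]] [0.618 0.953 0.597] [[-1.    0.07  0.01]
 [ 0.02  0.48 -0.88]
 [-0.06 -0.88 -0.48]]
```

View pics/top0.png

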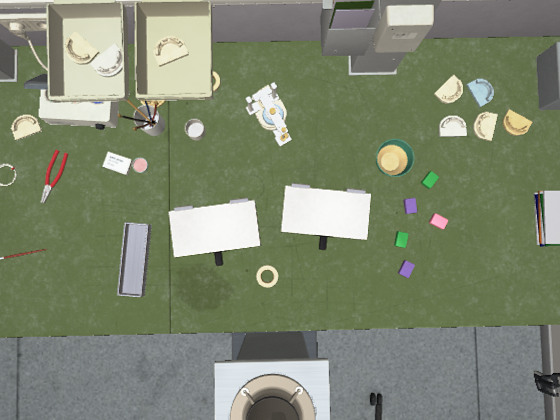

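View pics/side0.png

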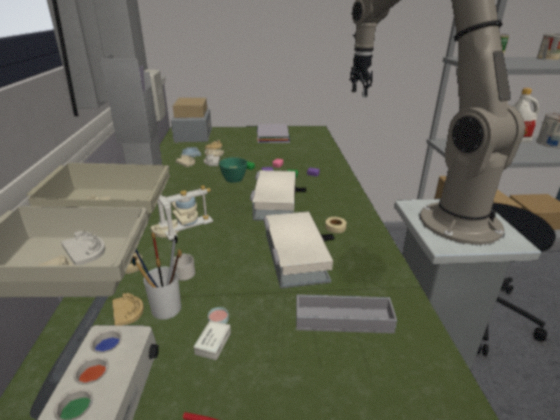

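```bash
cat > meas.py <<'E'
from h import *
def blobs(f,lo,hi,z,amin=60,amax=20000,roi=None):
    hsv=cv2.cvtColor(f['frame'],cv2.COLOR_BGR2HSV); m=cv2.inRange(hsv,lo,hi)
    if roi: 
        mm=np.zeros_like(m); x0,y0,x1,y1=roi; mm[y0:y1,x0:x1]=255; m&=mm
    out=[]
    for c in cv2.findContours(m,cv2.RETR_EXTERNAL,cv2.CHAIN_APPROX_NONE)[0]:
        if not amin<cv2.contourArea(c)<amax: continue
        P=np.array([onz(f,p[0],z)[:2] for p in c],np.float32)
        (cx,cy),(w,h),a=cv2.minAreaRect(P*1000)
        pc=c[:,0].mean(0)
        box=cv2.boxPoints(((cx,cy),(w,h),a)); e=box[1]-box[0],box[2]-box[1]
        l=max(e,key=np.linalg.norm); ang=np.degrees(np.arctan2(l[1],l[0]))%180
        out.append((pc.round(0).tolist(),round(cx),round(cy),round(max(w,h)),round(min(w,h)),round(float(ang),1)))
    return out
E
python3 - <<'E'
from meas import *
f=snap('top','top1.png')
print('purple',*blobs(f,(115,60,50),(150,255,255),.022,30),sep='\n')
print('white',*blobs(f,(0,0,215),(180,25,255),.066,1000,roi=(150,170,400,270)),sep='\n')
print('black',*blobs(f,(0,0,0),(180,255,40),.052,40,roi=(190,220,350,280)),sep='\n')
g=cv2.resize(f['frame'][160:310,100:460],None,fx=2.2,fy=2.2,interpolation=cv2.INTER_CUBIC); cv2.imwrite('pics/crop1.png',g)
hsv=cv2.cvtColor(f['frame'],cv2.COLOR_BGR2HSV)
for p in[(133,250),(410,205),(407,269),(218,258),(200,230),(122,230)]: print(p,hsv[p[1],p[0]])
E
```

```text
purple
([406.0, 269.0], 399, -378, 40, 32, 153.4)
([410.0, 206.0], 574, -396, 41, 33, 5.9)
white
([214.0, 228.0], 521, 145, 231, 123, 96.3)
([326.0, 212.0], 557, -156, 230, 123, 83.3)
black
(133, 250) [114  18 194]
(410, 205) [131 101 200]
(407, 269) [132 103 198]
(218, 258) [130  16  47]
(200, 230) [ 30   3 245]
(122, 230) [ 40  95 115]
```

View pics/crop1.png

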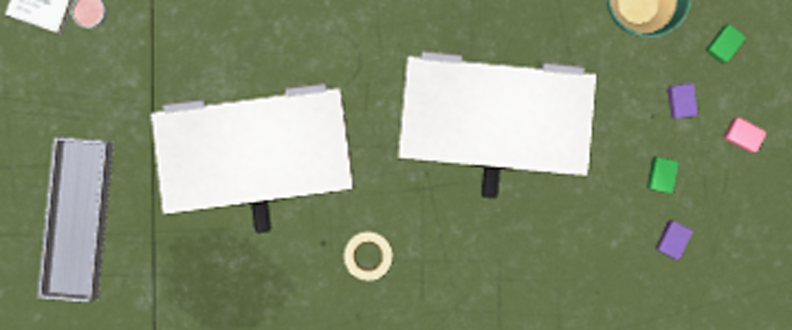

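The crop shows candidates: purple blocks at (410,205) and (407,269). These are the ones I want. The look-alikes are green (430,180), green (402,240) and pink (439,221). There are only two purple blocks. Lids are at (214,228) and (326,212), and the tray is at (133,260).

```bash
cat >> h.py <<'E'
def case(cx,cy,yaw):  # lid centre mm -> dict in world m
    a=np.radians(yaw); X=np.array([np.cos(a),np.sin(a),0]); Y=np.array([-np.sin(a),np.cos(a),0])
    O=np.array([cx,cy,0])/1000-X*.008
    return O,X,Y
def pt(c,p): O,X,Y=c; return O+X*p[0]+Y*p[1]+np.array([0,0,p[2]])
def tabpt(c,th):
    x=-.152*np.cos(th)-.014*np.sin(th); z=.152*np.sin(th)-.014*np.cos(th)
    return pt(c,(.07+x,0,.066+z))
CL=case(521,145,6.3); CR=case(557,-156,-6.7)
def go(wps,o=None):
    """wps: list of (x,y,z_tcp, jawyaw deg or None): print tool-frame shift+turn from current pose"""
    o=o or r.get_obs(); p=np.array(o['tcp_pos']); M=R.from_rotvec(o['orientation']); m=M.as_matrix()
    jy=np.degrees(np.arctan2(m[1,2],m[0,2])); print('tcp',(p*1000).round(1),'jaw',jy.round(1),'F',np.round(o['contact_force'],1),'w',round(o['grip_width']*1000,1),'t',o['clock'],'j7',round(o['joints'][6],2))
    for w in wps:
        y=jy if w[3] is None else w[3]
        a=np.radians(y); Z=np.array([np.cos(a),np.sin(a),0]); Yt=np.array([0,0,-1.]); X=np.cross(Yt,Z)
        T=R.from_matrix(np.column_stack([X,Yt,Z])); 
        print((M.inv().apply(np.array(w[:3])-p)*1000).round(0).tolist(), np.degrees((M.inv()*T).as_rotvec()).round(1).tolist())
E
python3 - <<'E'
from meas import *
ft=snap('top','t2.png'); fs=snap('side','s2.png')
for f,n in((ft,'t'),(fs,'s')):
    im=f['frame'].copy()
    for c in(CL,CR):
        pts=[tabpt(c,0)]+[pt(c,(x,y,.066)) for x in(-.054,.07) for y in(-.116,.116)]+[pt(c,(0.07,0,.066))]
        for u in proj(f,pts): cv2.drawMarker(im,tuple(int(round(v)) for v in u),(0,0,255),0,6)
    cv2.imwrite(f'pics/mk_{n}.png',cv2.resize(im[130:330,100:380] if n=='t' else im[140:300,200:380],None,fx=2.8,fy=2.8))
print('tray',*blobs(ft,(100,0,60),(140,60,255),.036,300,roi=(100,200,165,310)),sep='\n')
for c,n in((CL,'L'),(CR,'R')): print(n,c[0].round(4),tabpt(c,0).round(4))
print('tape',onz(ft,(267,276),.019),'bowl',onz(ft,(395,158),.071),'dish',onz(ft,(140,165),.016))
a=tabpt(CR,0)
go([(a[0],a[1],.2,-96.7),(a[0],a[1],a[2]-.019,-96.7)])
E
```

```text
tray
([133.0, 262.0], 441, 367, 198, 61, 176.7)
L [0.513  0.1441 0.    ] [0.4315 0.1351 0.052 ]
R [ 0.5491 -0.1551  0.    ] [ 0.4676 -0.1455  0.052 ]
tape [0.38710975 0.00652061 0.019     ] bowl [ 0.69952499 -0.34677534  0.071     ] dish [0.70427597 0.35648945 0.016     ]
tcp [ 175.3 -651.6  230.8] jaw -74.9 F [ 0.4 -0.3 -0. ] w 86.0 t 0.25 j7 -0.08
[-414.0, 31.0, -413.0] [0.1, 21.8, 0.0]
[-414.0, 198.0, -413.0] [0.1, 21.8, 0.0]
```

View pics/mk_t.png

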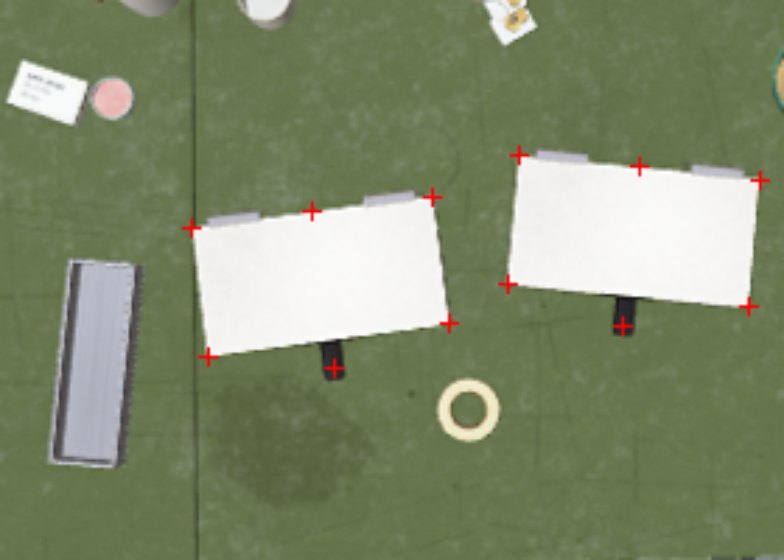

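View pics/mk_s.png

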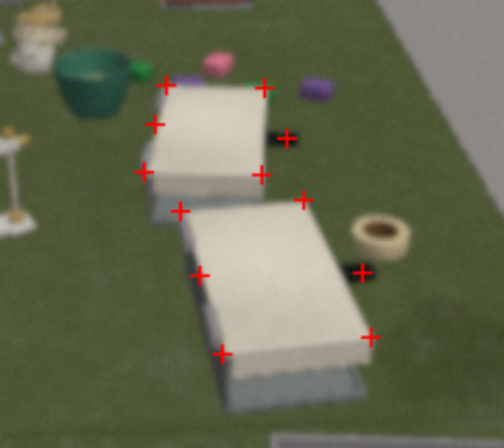

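drive_tool --pt "-414 30 -413 0 0 0 60" --pt "-414 30 -413 0 0 0 60" --pt "-414 30 -413 0 0 0 60" --pt "-414 30 -413 0 0 0 60" --pt "-414 30 -413 0 0 0 60"

```text
clock: 0.75
tcp_pos: [0.3009, -0.4337, 0.2184]
orientation: [-0.275, 2.082, -2.081]
contact_force: [1.2, -0.7, -0.3]
grip_width: 0.0602
```

```bash
cat > n.py <<'E'
from h import *
import sys
# usage: n.py "x,y,z,jaw" ... in mm
go([tuple(float(v)/1000 for v in s.split(',')[:3])+((float(s.split(',')[3]),) if s.count(',')>2 else (None,)) for s in sys.argv[1:]])
E
python3 n.py 467.6,-145.5,200,-96.7
```

```text
tcp [ 300.9 -433.7  218.4] jaw -74.9 F [ 1.2 -0.7 -0.3] w 60.2 t 0.75 j7 -0.48
[-236.0, 19.0, -235.0] [0.0, 21.8, 0.0]
```

drive_tool --pt "-236 19 -235 0 8 0 60" --pt "-236 19 -235 0 16 0 60" --pt "-236 19 -235 0 22 0 60" --pt "-236 19 -235 0 22 0 60" --pt "-236 19 -235 0 22 0 60"

```text
clock: 1.25
tcp_pos: [0.421, -0.2261, 0.2051]
orientation: [-0.132, -2.159, 2.159]
contact_force: [0.6, -0.5, -0.4]
grip_width: 0.0601
```

```bash
python3 n.py 467.6,-145.5,200,-96.7 467.6,-145.5,33,-96.7
```

```text
tcp [ 421.  -226.1  205.1] jaw -97.0 F [ 0.6 -0.5 -0.4] w 60.1 t 1.25 j7 -1.37
[-36.0, 5.0, -86.0] [0.0, -0.3, -0.0]
[-36.0, 172.0, -86.0] [0.0, -0.3, -0.0]
```

drive_tool --pt "-36 5 -86 0 0 0 60" --pt "-36 5 -86 0 0 0 60" --pt "-36 60 -86 0 0 0 60" --pt "-36 110 -86 0 0 0 60" --pt "-36 150 -86 0 0 0 60"

```text
clock: 1.75
tcp_pos: [0.4674, -0.1447, 0.0537]
orientation: [-0.132, -2.16, 2.16]
contact_force: [0.7, -0.2, -0.5]
grip_width: 0.0599
```

```bash
python3 n.py 467.6,-145.5,33,-96.7; python3 -c "
from h import *
f=snap('top','t3.png');g=snap('side','s3.png');cv2.imwrite('pics/c3.png',np.hstack([cv2.resize(f['frame'][170:290,260:400],(560,480)),cv2.resize(g['frame'][140:240,220:300],(240,300))]) if 0 else cv2.resize(f['frame'][170:290,260:400],(560,480)))"
```

```text
tcp [ 467.4 -144.7   53.7] jaw -96.9 F [ 0.7 -0.2 -0.5] w 59.9 t 1.75 j7 -1.67
[-0.0, 21.0, 1.0] [0.0, -0.2, -0.1]
```

View pics/s3.png

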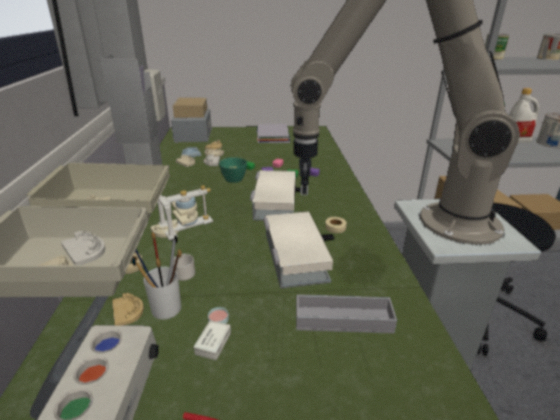

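The side view shows the fingers at (305,185), straddling the right tab. Next I lower and pinch.

drive_tool --pt "0 21 1 0 0 0 60" --pt "0 21 1 0 0 0 15" --pt "0 21 1 0 0 0 15" --pt "0 21 1 0 0 0 15" --pt "0 21 1 0 0 0 15" --squeeze 25

```text
clock: 2.35
tcp_pos: [0.464, -0.1458, 0.0314]
orientation: [-0.124, -2.156, 2.155]
contact_force: [-1.3, -1.3, 8.6]
grip_width: 0.0192
```

```bash
cat > arc.py <<'E'
from h import *
import sys
c={'L':CL,'R':CR}[sys.argv[1]]; yaw={'L':-83.7,'R':-96.7}[sys.argv[1]]
# tcp offset so that grasp=tab
go([tuple(tabpt(c,float(t))-[0,0,.019])+(yaw,) for t in sys.argv[2:]])
E
python3 arc.py R 0 .1 .2 .3 .4 .5 .6 .7 .8 .87
```

```text
tcp [ 464.  -145.8   31.4] jaw -97.0 F [-1.3 -1.3  8.6] w 19.2 t 2.35 j7 -1.68
[-4.0, -2.0, -1.0] [0.0, -0.3, 0.4]
[-3.0, -17.0, -1.0] [0.0, -0.3, 0.4]
[-4.0, -32.0, -1.0] [0.0, -0.3, 0.4]
[-6.0, -47.0, -1.0] [0.0, -0.3, 0.4]
[-10.0, -62.0, -1.0] [0.0, -0.3, 0.4]
[-15.0, -76.0, -1.0] [0.0, -0.3, 0.4]
[-22.0, -90.0, -1.0] [0.0, -0.3, 0.4]
[-30.0, -103.0, -1.0] [0.0, -0.3, 0.4]
[-39.0, -115.0, -1.0] [0.0, -0.3, 0.4]
[-46.0, -123.0, -1.0] [0.0, -0.3, 0.4]
```

drive_tool --pt "0 -17 -1 0 0 0 15" --pt "-1 -32 -1 0 0 0 15" --pt "-3 -47 -1 0 0 0 15" --pt "-7 -62 -1 0 0 0 15" --pt "-12 -76 -1 0 0 0 15"

```text
clock: 2.85
tcp_pos: [0.4767, -0.1473, 0.1091]
orientation: [-0.126, -2.155, 2.156]
contact_force: [3.2, -2.9, -4.0]
grip_width: 0.0196
```

```bash
python3 arc.py R .5 .6 .7 .8 .87
```

```text
tcp [ 476.7 -147.3  109.1] jaw -97.0 F [ 3.2 -2.9 -4. ] w 19.6 t 2.85 j7 -1.63
[-3.0, 1.0, -1.0] [-0.0, -0.3, 0.3]
[-9.0, -12.0, -1.0] [-0.0, -0.3, 0.3]
[-17.0, -25.0, -1.0] [-0.0, -0.3, 0.3]
[-27.0, -37.0, -1.0] [-0.0, -0.3, 0.3]
[-34.0, -45.0, -1.0] [-0.0, -0.3, 0.3]
```

drive_tool --pt "-7 -12 -1 0 0 0 15" --pt "-15 -25 -1 0 0 0 15" --pt "-25 -37 -1 0 0 0 15" --pt "-33 -45 -1 0 0 0 15" --pt "-33 -45 -1 0 0 0 15"

```text
clock: 3.35
tcp_pos: [0.5093, -0.1511, 0.1557]
orientation: [-0.126, -2.153, 2.157]
contact_force: [-7.1, -1.3, 5.3]
grip_width: 0.0195
```

```bash
python3 arc.py R .8 .87; python3 -c "
from h import *
g=snap('side','s4.png')"
```

```text
tcp [ 509.3 -151.1  155.7] jaw -97.0 F [-7.1 -1.3  5.3] w 19.5 t 3.35 j7 -1.62
[6.0, 9.0, -1.0] [-0.1, -0.3, 0.4]
[-1.0, 2.0, -1.0] [-0.1, -0.3, 0.4]
```

View pics/s4.png

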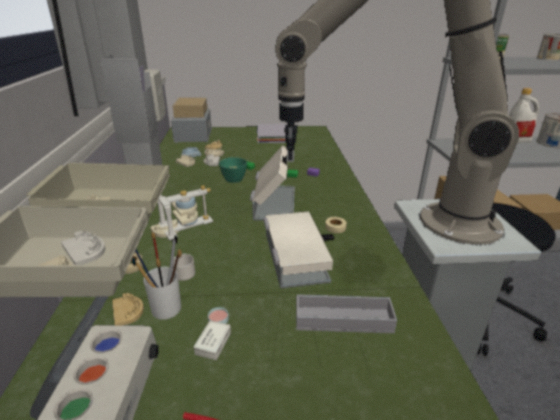

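The lid (275,180) stands half open in the fingers. Now I let go and watch.

drive_tool --pt "0 0 0 0 0 0 60" --pt "0 0 0 0 0 0 60" --pt "0 0 0 0 0 0 60" --pt "0 -40 0 0 0 0 60" --pt "0 -80 0 0 0 0 60"

```text
clock: 3.9
tcp_pos: [0.5087, -0.1505, 0.2353]
orientation: [-0.122, -2.153, 2.154]
contact_force: [1.0, -0.3, 0.1]
grip_width: 0.0601
```

drive_tool --pt "0 -20 0 0 0 0 60" --pt "0 -20 0 0 0 0 60" --pt "0 -20 0 0 0 0 60" --pt "0 -20 0 0 0 0 60" --pt "0 -20 0 0 0 0 60"

```text
clock: 4.4
tcp_pos: [0.5082, -0.1503, 0.2539]
orientation: [-0.119, -2.153, 2.153]
contact_force: [0.3, 0.6, -0.3]
grip_width: 0.0602
```

```bash
python3 -c "
from h import *
g=snap('side','s5.png')"
```

```text
(no output)
```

View pics/s5.png

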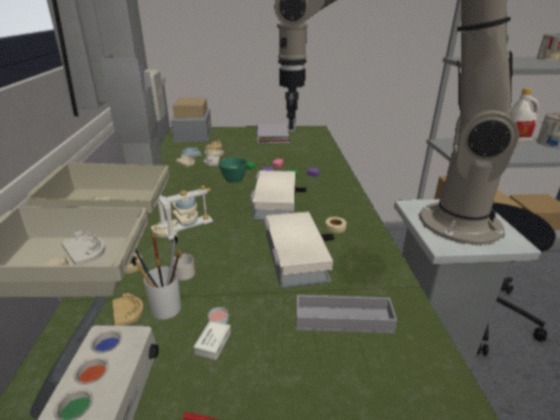

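The right lid has fallen shut, so it is the worn one. Next I test the left lid.

```bash
python3 n.py 431.5,135.1,200,-83.7
```

```text
tcp [ 508.3 -150.4  254.1] jaw -97.0 F [ 0.2  0.2 -0.1] w 59.6 t 4.45 j7 -1.58
[110.0, 55.0, -274.0] [0.0, -13.3, 0.7]
```

drive_tool --pt "110 55 -274 0 -5 0 60" --pt "110 55 -274 0 -10 0 60" --pt "110 55 -274 0 -13 0.7 60" --pt "110 55 -274 0 -13 0.7 60" --pt "110 55 -274 0 -13 0.7 60"

```text
clock: 4.95
tcp_pos: [0.4438, 0.0883, 0.2088]
orientation: [-0.113, 2.168, -2.167]
contact_force: [1.5, 0.4, 0.7]
grip_width: 0.0601
```

```bash
python3 n.py 431.5,135.1,200,-83.7 431.5,135.1,33,-83.7
```

```text
tcp [443.8  88.3 208.8] jaw -84.0 F [1.5 0.4 0.7] w 60.1 t 4.95 j7 -1.89
[7.0, 9.0, -48.0] [0.0, -0.3, -0.0]
[7.0, 176.0, -48.0] [0.0, -0.3, -0.0]
```

drive_tool --pt "7 9 -48 0 0 0 60" --pt "7 9 -48 0 0 0 60" --pt "7 60 -48 0 0 0 60" --pt "7 110 -48 0 0 0 60" --pt "7 150 -48 0 0 0 60"

```text
clock: 5.45
tcp_pos: [0.4312, 0.1348, 0.0566]
orientation: [-0.114, 2.169, -2.168]
contact_force: [1.5, -0.2, 0.4]
grip_width: 0.06
```

```bash
python3 n.py 431.5,135.1,33,-83.7
```

```text
tcp [431.2 134.8  56.6] jaw -84.0 F [ 1.5 -0.2  0.4] w 60.0 t 5.45 j7 -2.19
[-0.0, 24.0, -0.0] [0.0, -0.3, 0.0]
```

drive_tool --pt "0 24 0 0 0 0 60" --pt "0 24 0 0 0 0 15" --pt "0 24 0 0 0 0 15" --pt "0 24 0 0 0 0 15" --pt "0 24 0 0 0 0 15" --squeeze 25

```text
clock: 5.95
tcp_pos: [0.4323, 0.135, 0.034]
orientation: [-0.111, 2.168, -2.166]
contact_force: [-1.1, 1.3, -0.0]
grip_width: 0.0196
```

```bash
python3 arc.py L 0 .1 .2 .3 .4 .5 .6 .7 .8 .87
```

```text
tcp [432.3 135.   34. ] jaw -84.0 F [-1.1  1.3 -0. ] w 19.6 t 5.95 j7 -2.23
[1.0, 1.0, -0.0] [0.0, -0.3, -0.1]
[1.0, -14.0, -0.0] [0.0, -0.3, -0.1]
[0.0, -30.0, -0.0] [0.0, -0.3, -0.1]
[-2.0, -45.0, -0.0] [0.0, -0.3, -0.1]
[-6.0, -59.0, -0.0] [0.0, -0.3, -0.1]
[-11.0, -74.0, -0.0] [0.0, -0.3, -0.1]
[-18.0, -87.0, -0.0] [0.0, -0.3, -0.1]
[-26.0, -100.0, -0.0] [0.0, -0.3, -0.1]
[-36.0, -112.0, -0.0] [0.0, -0.3, -0.1]
[-43.0, -120.0, -1.0] [0.0, -0.3, -0.1]
```

drive_tool --pt "0 -15 0 0 0 0 15" --pt "0 -30 0 0 0 0 15" --pt "-2 -45 0 0 0 0 15" --pt "-6 -59 0 0 0 0 15" --pt "-11 -74 0 0 0 0 15"

```text
clock: 6.45
tcp_pos: [0.4442, 0.1364, 0.1097]
orientation: [-0.108, 2.167, -2.163]
contact_force: [6.6, 1.4, -8.0]
grip_width: 0.0194
```

```bash
python3 arc.py L .5 .6 .7 .8 .87 .9
```

```text
tcp [444.2 136.4 109.7] jaw -84.0 F [ 6.6  1.4 -8. ] w 19.4 t 6.45 j7 -2.12
[1.0, 2.0, -0.0] [0.1, -0.3, -0.3]
[-6.0, -12.0, -0.0] [0.1, -0.3, -0.3]
[-14.0, -24.0, -0.0] [0.1, -0.3, -0.3]
[-24.0, -37.0, -0.0] [0.1, -0.3, -0.3]
[-31.0, -44.0, -0.0] [0.1, -0.3, -0.3]
[-34.0, -48.0, -0.0] [0.1, -0.3, -0.3]
```

drive_tool --pt "-6 -12 0 0 0 0 15" --pt "-14 -24 0 0 0 0 15" --pt "-24 -37 0 0 0 0 15" --pt "-31 -44 0 0 0 0 15" --pt "-31 -44 0 0 0 0 15"

```text
clock: 6.95
tcp_pos: [0.4749, 0.1398, 0.1552]
orientation: [-0.107, 2.167, -2.163]
contact_force: [-6.0, 0.1, 6.1]
grip_width: 0.0195
```

drive_tool --pt "0 0 0 0 0 0 60" --pt "0 0 0 0 0 0 60" --pt "0 0 0 0 0 0 60" --pt "0 -40 0 0 0 0 60" --pt "0 -80 0 0 0 0 60"

```text
clock: 7.45
tcp_pos: [0.4736, 0.1392, 0.2351]
orientation: [-0.111, 2.168, -2.165]
contact_force: [1.5, 0.3, 0.3]
grip_width: 0.06
```

drive_tool --pt "0 0 0 0 0 0 60" --pt "0 0 0 0 0 0 60" --pt "0 0 0 0 0 0 60" --pt "0 0 0 0 0 0 60" --pt "0 0 0 0 0 0 60"

```text
clock: 7.95
tcp_pos: [0.473, 0.139, 0.234]
orientation: [-0.113, 2.169, -2.166]
contact_force: [0.1, 0.5, -0.5]
grip_width: 0.0602
```

drive_tool --pt "0 0 0 0 0 0 60" --pt "0 0 0 0 0 0 60" --pt "0 0 0 0 0 0 60" --pt "0 0 0 0 0 0 60" --pt "0 0 0 0 0 0 60"

```text
clock: 8.45
tcp_pos: [0.473, 0.139, 0.234]
orientation: [-0.113, 2.169, -2.166]
contact_force: [0.7, 0.1, -0.3]
grip_width: 0.0599
```

drive_tool --pt "0 0 0 0 0 0 60" --pt "0 0 0 0 0 0 60" --pt "0 0 0 0 0 0 60" --pt "0 0 0 0 0 0 60" --pt "0 0 0 0 0 0 60"

```text
clock: 8.95
tcp_pos: [0.473, 0.139, 0.2341]
orientation: [-0.113, 2.169, -2.166]
contact_force: [-0.4, 0.5, 0.4]
grip_width: 0.0601
```

drive_tool --pt "0 0 0 0 0 0 60" --pt "0 0 0 0 0 0 60" --pt "0 0 0 0 0 0 60" --pt "0 0 0 0 0 0 60" --pt "0 0 0 0 0 0 60"

```text
clock: 9.45
tcp_pos: [0.473, 0.139, 0.2341]
orientation: [-0.113, 2.169, -2.166]
contact_force: [-0.3, 0.3, 0.6]
grip_width: 0.06
```

```bash
python3 -c "
from h import *
g=snap('side','s6.png')"; python3 arc.py L .6 .8 .87 .95
```

```text
tcp [473.  139.  234.1] jaw -84.0 F [-0.6 -0.3  0.7] w 60.0 t 9.5 j7 -1.99
[23.0, 113.0, -0.0] [0.1, -0.3, -0.0]
[6.0, 88.0, -1.0] [0.1, -0.3, -0.0]
[-2.0, 80.0, -1.0] [0.1, -0.3, -0.0]
[-10.0, 72.0, -1.0] [0.1, -0.3, -0.0]
```

View pics/s6.png

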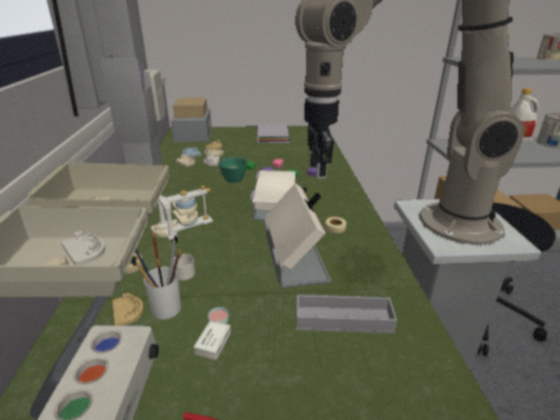

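The left lid (295,225) stands up by itself for 2 s, so it is the sound one. I grip its tab again and open it fully.

drive_tool --pt "-1 40 0 0 0 0 60" --pt "-1 80 0 0 0 0 60" --pt "-1 80 0 0 0 0 15" --pt "-1 80 0 0 0 0 15" --pt "-1 80 0 0 0 0 15"

```text
clock: 10.0
tcp_pos: [0.4752, 0.1399, 0.1559]
orientation: [-0.11, 2.168, -2.164]
contact_force: [-1.2, -0.0, -2.5]
grip_width: 0.0194
```

```bash
python3 arc.py L .87 .97 1.07 1.17 1.27 1.37
```

```text
tcp [475.2 139.9 155.9] jaw -84.0 F [-1.2 -0.  -2.5] w 19.4 t 10.0 j7 -2.06
[1.0, 2.0, -0.0] [0.1, -0.3, -0.2]
[-11.0, -8.0, -0.0] [0.1, -0.3, -0.2]
[-23.0, -18.0, -0.0] [0.1, -0.3, -0.2]
[-36.0, -25.0, -0.0] [0.1, -0.3, -0.2]
[-50.0, -32.0, -0.0] [0.1, -0.3, -0.2]
[-64.0, -37.0, -0.0] [0.1, -0.3, -0.2]
```

drive_tool --pt "-12 -9 0 0 0 0 15" --pt "-24 -19 0 0 0 0 15" --pt "-37 -27 0 0 0 0 15" --pt "-51 -33 0 0 0 0 15" --pt "-65 -38 0 0 0 0 15"

```text
clock: 10.5
tcp_pos: [0.5395, 0.147, 0.1958]
orientation: [-0.111, 2.168, -2.164]
contact_force: [-1.9, 1.5, -6.2]
grip_width: 0.0194
```

```bash
python3 arc.py L 1.37 1.47 1.57 1.67 1.77 1.87 1.95 2.02
```

```text
tcp [539.5 147.  195.8] jaw -84.0 F [-1.9  1.5 -6.2] w 19.4 t 10.5 j7 -2.01
[1.0, 3.0, -0.0] [0.1, -0.3, -0.2]
[-14.0, -1.0, -0.0] [0.1, -0.3, -0.2]
[-29.0, -3.0, -0.0] [0.1, -0.3, -0.2]
[-45.0, -4.0, -0.0] [0.1, -0.3, -0.2]
[-60.0, -3.0, -0.0] [0.1, -0.3, -0.2]
[-75.0, -0.0, -0.0] [0.1, -0.3, -0.2]
[-87.0, 3.0, -0.0] [0.1, -0.3, -0.2]
[-97.0, 6.0, -0.0] [0.1, -0.3, -0.2]
```

drive_tool --pt "-15 -3 0 0 0 0 15" --pt "-30 -5 0 0 0 0 15" --pt "-45 -6 0 0 0 0 15" --pt "-60 -5 0 0 0 0 15" --pt "-75 -2 0 0 0 0 15"

```text
clock: 11.0
tcp_pos: [0.6144, 0.1554, 0.2002]
orientation: [-0.11, 2.168, -2.163]
contact_force: [-2.2, 0.7, 0.9]
grip_width: 0.0193
```

```bash
python3 arc.py L 1.77 1.87 1.95 2.02
```

```text
tcp [614.4 155.4 200.2] jaw -84.0 F [-2.2  0.7  0.9] w 19.3 t 11.0 j7 -1.99
[16.0, 1.0, 0.0] [0.1, -0.3, -0.2]
[1.0, 4.0, 0.0] [0.1, -0.3, -0.2]
[-11.0, 7.0, 0.0] [0.1, -0.3, -0.2]
[-21.0, 10.0, 0.0] [0.1, -0.3, -0.2]
```

drive_tool --pt "-10 3 0 0 0 0 15" --pt "-20 6 0 0 0 0 15" --pt "-20 6 0 0 0 0 60" --pt "-20 6 0 0 0 0 60" --pt "-20 6 0 0 0 0 60"

```text
clock: 11.5
tcp_pos: [0.6347, 0.1576, 0.1952]
orientation: [-0.108, 2.168, -2.161]
contact_force: [-0.3, -0.4, 0.2]
grip_width: 0.0599
```

drive_tool --pt "0 -40 0 0 0 0 60" --pt "0 -80 0 0 0 0 60" --pt "0 -80 50 0 0 0 60" --pt "0 -80 100 0 0 0 60" --pt "0 -80 150 0 0 0 60"

```text
clock: 12.0
tcp_pos: [0.6503, 0.0068, 0.2761]
orientation: [-0.107, 2.166, -2.16]
contact_force: [1.0, -0.0, -0.2]
grip_width: 0.06
```

```bash
python3 - <<'E'
from meas import *
ft=snap('top','t7.png'); fs=snap('side','s7.png')
print('purple',*blobs(ft,(115,60,50),(150,255,255),.022,30),sep='\n')
print('tray',*blobs(ft,(100,0,60),(140,60,255),.036,300,roi=(100,200,165,310)),sep='\n')
E
```

```text
purple
([406.0, 269.0], 399, -378, 41, 32, 153.4)
([410.0, 206.0], 574, -396, 41, 33, 5.9)
tray
([133.0, 262.0], 441, 367, 198, 62, 176.6)
```

View pics/t7.png

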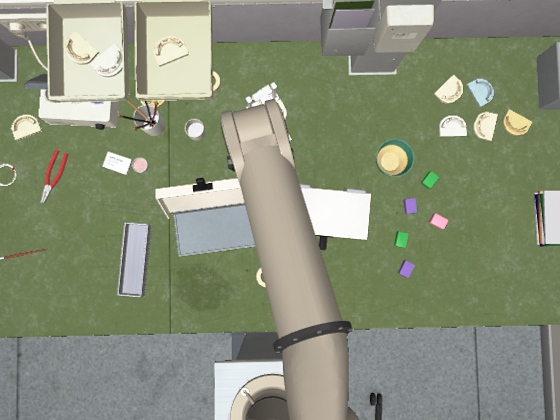

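View pics/s7.png

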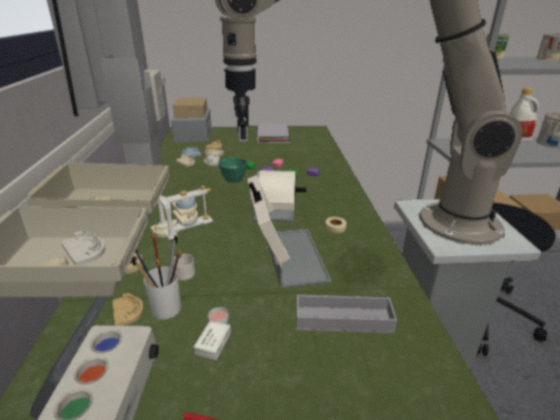

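The top view shows the left lid open at (205,190), the case floor at (215,230), and everything else unmoved. Next is the near block at (407,269).

```bash
python3 n.py 399,-380,150,-26.6
```

```text
tcp [650.9  -2.9 275. ] jaw -84.7 F [ 1.6 -0.2 -0. ] w 59.9 t 12.1 j7 -1.71
[286.0, 124.0, 352.0] [-0.3, -58.1, -0.2]
```

drive_tool --pt "33 14 40 0 -8 0 65" --pt "66 28 81 0 -16 0 65" --pt "99 42 121 0 -24 0 65" --pt "132 56 162 0 -32 0 65" --pt "165 70 203 0 -40 0 65"

```text
clock: 12.6
tcp_pos: [0.5204, -0.1979, 0.2126]
orientation: [-0.731, 1.745, -1.757]
contact_force: [0.4, -0.6, 0.6]
grip_width: 0.065
```

```bash
python3 n.py 399,-380,150,-26.6
```

```text
tcp [ 520.4 -197.9  212.6] jaw -44.4 F [ 0.4 -0.6  0.6] w 65.0 t 12.6 j7 -0.69
[215.0, 62.0, 40.0] [-0.5, -17.8, -0.1]
```

drive_tool --pt "45 12 8 0 -8 0 65" --pt "90 26 16 0 -16 0 65" --pt "135 40 24 -0.5 -18 0 65" --pt "180 52 32 -0.5 -18 0 65" --pt "215 62 40 -0.5 -18 0 65"

```text
clock: 13.1
tcp_pos: [0.397, -0.3822, 0.1501]
orientation: [-0.953, 1.541, -1.541]
contact_force: [1.0, -0.1, 0.6]
grip_width: 0.065
```

```bash
python3 n.py 399,-380,150,-26.6 399,-380,4,-26.6; python3 - <<'E'
from meas import *
ft=snap('top','t8.png')
print('purple',*blobs(ft,(115,60,50),(150,255,255),.022,30),sep='\n')
E
```

```text
tcp [ 397.  -382.2  150.1] jaw -26.5 F [ 1.  -0.1  0.6] w 65.0 t 13.1 j7 -0.01
[-3.0, 0.0, 1.0] [-0.0, 0.1, -0.0]
[-3.0, 146.0, 1.0] [-0.0, 0.1, -0.0]
purple
([406.0, 269.0], 399, -378, 40, 32, 153.8)
([410.0, 206.0], 574, -396, 41, 33, 5.9)
```

drive_tool --pt "-3 45 1 0 0 0 65" --pt "-3 90 1 0 0 0 65" --pt "-3 125 1 0 0 0 65" --pt "-3 145 1 0 0 0 65" --pt "-3 145 1 0 0 0 65"

```text
clock: 13.65
tcp_pos: [0.3929, -0.3838, 0.0012]
orientation: [-0.954, 1.552, -1.542]
contact_force: [0.1, 0.0, 0.4]
grip_width: 0.0653
```

drive_tool --pt "0 0 0 0 0 0 35" --pt "0 0 0 0 0 0 35" --pt "0 0 0 0 0 0 35" --pt "0 0 0 0 0 0 35" --pt "0 -30 0 0 0 0 35" --squeeze 30

```text
clock: 14.15
tcp_pos: [0.3912, -0.3825, 0.0295]
orientation: [-0.956, 1.556, -1.538]
contact_force: [-0.6, -0.2, 0.1]
grip_width: 0.0418
```

```bash
python3 - <<'E'
from h import *
o=st(); print(R.from_rotvec(o['orientation']).as_matrix().round(3))
f=snap('side','s9.png'); cv2.imwrite('pics/s9c.png',cv2.resize(f['frame'][60:220,220:400],None,fx=3.5,fy=3.5))
E
python3 n.py 441,367,200,-3.4
```

```text
{'clock': 14.15, 'tcp_pos': [0.3912, -0.3825, 0.0295], 'orientation': [-0.9562, 1.5563, -1.5383], 'contact_force': [-0.6482, -0.184, 0.1118], 'grip_width': 0.0418, 'joints': [0.9498, 0.5789, -0.3715, 1.9782, 0.3353, 0.6556, -0.1063]}
[[-0.452 -0.01   0.892]
 [-0.892  0.005 -0.452]
 [ 0.    -1.    -0.012]]
tcp [ 394.3 -384.8   35.2] jaw -26.9 F [0.9 0.1 3. ] w 41.6 t 14.2 j7 -0.1
[-691.0, -165.0, -299.0] [0.2, -23.5, 0.1]
```

View pics/s9c.png

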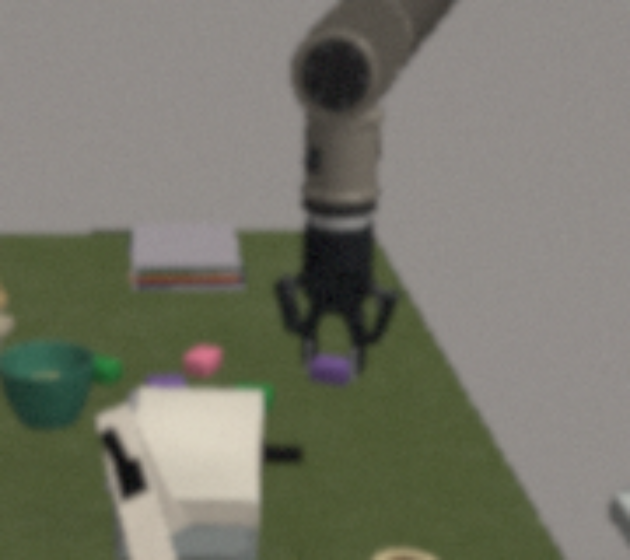

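```bash
python3 n.py 470,-200,220,-20 500,0,250,-3.4
```

```text
tcp [ 394.3 -384.8   35.2] jaw -26.9 F [0.9 0.1 3. ] w 41.6 t 14.2 j7 -0.1
[-199.0, -185.0, -17.0] [0.2, -6.9, 0.1]
[-391.0, -215.0, -80.0] [0.2, -23.5, 0.1]
```

drive_tool --pt "0 -45 0 0 0 0 35" --pt "-15 -90 0 0 0 0 35" --pt "-50 -120 -4 0 0 0 35" --pt "-90 -150 -8 0 -3 0 35" --pt "-135 -170 -12 0 -6 0 35"

```text
clock: 14.7
tcp_pos: [0.4461, -0.2588, 0.2079]
orientation: [-1.017, 1.471, -1.475]
contact_force: [0.9, 0.5, -1.0]
grip_width: 0.0415
```

```bash
python3 n.py 500,0,230,-3.4
```

```text
tcp [ 446.1 -258.8  207.9] jaw -20.9 F [ 0.9  0.5 -1. ] w 41.5 t 14.7 j7 -0.13
[-261.0, -23.0, -42.0] [0.0, -17.5, 0.2]
```

drive_tool --pt "-50 -10 -8 0 -4 0 35" --pt "-100 -20 -16 0 -8 0 35" --pt "-150 -30 -24 0 -12 0 35" --pt "-200 -30 -33 0 -16 0 35" --pt "-250 -30 -42 0 -17.5 0 35"

```text
clock: 15.2
tcp_pos: [0.4951, -0.0156, 0.2382]
orientation: [-1.184, 1.248, -1.255]
contact_force: [1.1, -1.0, 0.3]
grip_width: 0.0414
```

```bash
python3 n.py 481,358,180,-3.4
```

```text
tcp [495.1 -15.6 238.2] jaw -3.3 F [ 1.1 -1.   0.3] w 41.4 t 15.2 j7 -0.34
[-372.0, 56.0, -36.0] [-0.1, 0.1, 0.2]
```

drive_tool --pt "-50 0 -5 0 0 0 35" --pt "-100 0 -10 0 0 0 35" --pt "-150 5 -15 0 0 0 35" --pt "-200 10 -20 0 0 0 35" --pt "-250 20 -25 0 0 0 35"

```text
clock: 15.7
tcp_pos: [0.485, 0.233, 0.2187]
orientation: [-1.181, 1.247, -1.257]
contact_force: [1.8, -0.5, -0.7]
grip_width: 0.0414
```

```bash
python3 - <<'E'
from meas import *
ft=snap('top','t10.png'); fs=snap('side','s10.png')
print('tray',*blobs(ft,(100,0,60),(140,60,255),.036,300,roi=(100,200,165,310)),sep='\n')
im=np.hstack([cv2.resize(ft['frame'][205:310,100:180],None,fx=4,fy=4),cv2.resize(fs['frame'][270:375,280:400],None,fx=4,fy=4)]);print(im.shape); cv2.imwrite('pics/c10.png',im)
E
python3 n.py 481,358,180,-3.4
```

```text
tray
(420, 800, 3)
tcp [481.9 239.2 218.1] jaw -2.7 F [-0.7 -0.7 -0.4] w 41.9 t 15.8 j7 -0.91
[-119.0, 38.0, -6.0] [-0.0, 0.7, -0.0]
```

View pics/c10.png

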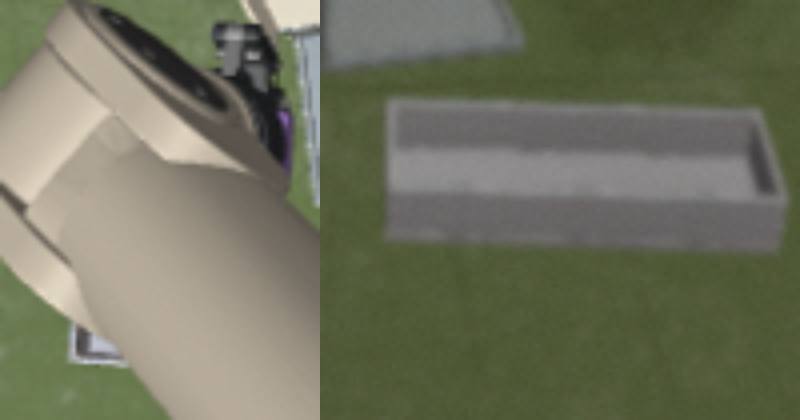

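```bash
python3 - <<'E'
from h import *
fs=r.grab_frame('side'); ft=r.grab_frame('top')
P=[onz(fs,u,.036)[:2] for u in((297.5,295),(391.3,297),(396.3,320.3),(297,318.8))]
P=np.array(P)*1000; print(P.round(0).tolist(),P.mean(0).round(1)); 
for i in range(4):
    d=P[(i+1)%4]-P[i]; print(np.linalg.norm(d).round(1),np.degrees(np.arctan2(d[1],d[0])).round(1))
t0=cv2.imread('pics/t7.png')[215:305,110:160]; cv2.imwrite('pics/c11.png',cv2.resize(t0,None,fx=6,fy=6,interpolation=cv2.INTER_CUBIC))
E
```

```text
[[534.0, 333.0], [333.0, 350.0], [345.0, 417.0], [542.0, 401.0]] [438.6 375.3]
201.0 174.9
67.4 79.9
197.5 -4.5
69.1 -97.0
```

View pics/c11.png

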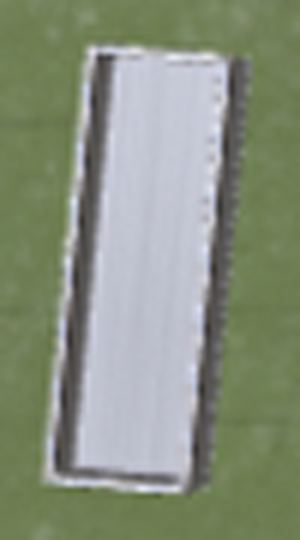

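```bash
python3 - <<'E'
from h import *
ft=r.grab_frame('top')
P=np.array([onz(ft,(110+u/6,215+v/6),.036)[:2] for u,v in((90,48),(230,55),(190,488),(45,483))])*1000
print(P.round(0).tolist(),P.mean(0).round(1))
for i in range(4):
    d=P[(i+1)%4]-P[i]; print(np.linalg.norm(d).round(1),np.degrees(np.arctan2(d[1],d[0])).round(1))
E
```

```text
[[541.0, 392.0], [537.0, 329.0], [341.0, 347.0], [345.0, 413.0]] [440.9 370.3]
64.0 -94.1
196.7 174.5
65.6 86.7
197.7 -6.0
```

```bash
python3 n.py 480,362,100,-5.2
```

```text
tcp [484.7 230.6 217.9] jaw -3.3 F [-0.2  0.  -0.9] w 41.7 t 15.95 j7 -0.9
[-132.0, 117.0, -12.0] [-0.1, 1.9, 0.3]
```

drive_tool --pt "-50 20 -5 0 2 0.3 35" --pt "-100 40 -9 0 2 0.3 35" --pt "-132 70 -12 0 2 0.3 35" --pt "-132 117 -12 0 2 0.3 35" --pt "-132 117 -12 0 2 0.3 35"

```text
clock: 16.45
tcp_pos: [0.4785, 0.3581, 0.0947]
orientation: [-1.173, 1.278, -1.281]
contact_force: [1.1, -2.3, -1.2]
grip_width: 0.0418
```

```bash
python3 - <<'E'
from h import *
fs=snap('side','s12.png'); cv2.imwrite('pics/c12.png',cv2.resize(fs['frame'][220:370,280:430],None,fx=4,fy=4))
E
python3 n.py 480,362,9,-5.2
```

```text
tcp [480.1 358.8  97.8] jaw -5.4 F [ 0.3  0.7 -1. ] w 41.5 t 16.5 j7 -1.26
[-4.0, 89.0, -0.0] [0.1, -0.2, 0.3]
```

View pics/c12.png

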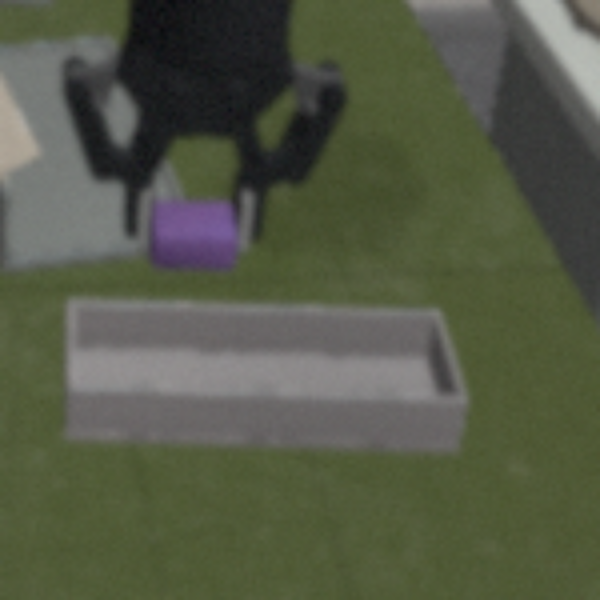

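drive_tool --pt "-4 35 0 0 0 0 35" --pt "-4 65 0 0 0 0 35" --pt "-4 82 0 0 0 0 35" --pt "-4 87 0 0 0 0 35" --pt "-4 87 0 0 0 0 35"

```text
clock: 17.0
tcp_pos: [0.4814, 0.362, 0.012]
orientation: [-1.167, 1.278, -1.283]
contact_force: [-0.0, 0.5, -0.2]
grip_width: 0.0414
```

```bash
python3 n.py 480,362,9,-5.2
```

```text
tcp [481.4 362.   12. ] jaw -5.5 F [-0.   0.5 -0.2] w 41.4 t 17.0 j7 -1.34
[0.0, 3.0, -1.0] [0.0, -0.3, 0.3]
```

drive_tool --pt "0 4 0 0 0 0 35" --pt "0 4 0 0 0 0 56" --pt "0 4 0 0 0 0 56" --pt "0 -20 0 0 0 0 56" --pt "0 -60 0 0 0 0 56"

```text
clock: 17.5
tcp_pos: [0.4801, 0.3609, 0.0709]
orientation: [-1.172, 1.279, -1.283]
contact_force: [1.1, 1.5, -0.0]
grip_width: 0.0558
```

drive_tool --pt "0 -50 0 0 0 0 65" --pt "0 -100 10 0 0 0 65" --pt "20 -130 20 0 0 0 65" --pt "70 -130 20 0 0 0 65" --pt "120 -130 20 0 0 0 65"

```text
clock: 18.0
tcp_pos: [0.4896, 0.2406, 0.2035]
orientation: [-1.169, 1.276, -1.282]
contact_force: [0.2, -0.3, -0.8]
grip_width: 0.0648
```

```bash
python3 - <<'E'
from h import *
fs=snap('side','s13.png'); cv2.imwrite('pics/c13.png',cv2.resize(fs['frame'][120:370,200:450],None,fx=2.4,fy=2.4))
E
python3 n.py 500,0,230,-3.4
```

```text
tcp [489.7 229.1 201.4] jaw -6.0 F [-2.1 -7.9 -2.1] w 65.0 t 18.05 j7 -0.97
[227.0, -25.0, 34.0] [0.2, -2.5, 0.9]
```

View pics/c13.png

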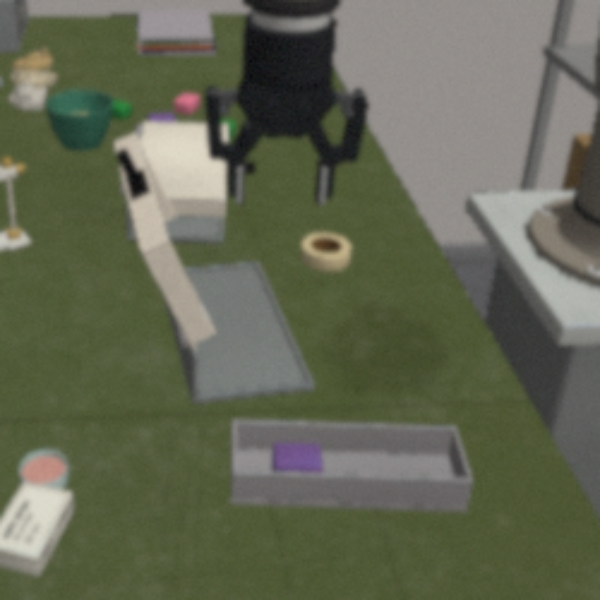

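The first block lies in the tray (298,457 in the crop). Next is the second one.

```bash
python3 n.py 510,0,230,0 560,-250,180,5.9
```

```text
tcp [489.7 229.1 201.4] jaw -6.0 F [-2.1 -7.9 -2.1] w 65.0 t 18.05 j7 -0.97
[226.0, -25.0, 44.0] [0.3, -5.9, 0.9]
[469.0, 29.0, 120.0] [0.3, -11.8, 0.9]
```

drive_tool --pt "50 -15 8 0 -1 0 65" --pt "100 -25 16 0 -2 0 65" --pt "150 -25 24 0 -3 0.5 65" --pt "200 -25 34 0 -5 0.9 65" --pt "250 -25 44 0 -6 0.9 65"

```text
clock: 18.55
tcp_pos: [0.5061, -0.0079, 0.2308]
orientation: [-1.213, 1.21, -1.207]
contact_force: [1.3, 0.1, 0.5]
grip_width: 0.0653
```

```bash
python3 n.py 565,-250,170,5.9
```

```text
tcp [506.1  -7.9 230.8] jaw 0.1 F [1.3 0.1 0.5] w 65.3 t 18.55 j7 -0.32
[242.0, 61.0, 59.0] [0.2, -5.8, 0.0]
```

drive_tool --pt "50 10 12 0 -2 0 65" --pt "100 20 24 0 -4 0 65" --pt "150 30 36 0 -6 0 65" --pt "200 45 48 0 -6 0 65" --pt "240 60 59 0 -6 0 65"

```text
clock: 19.05
tcp_pos: [0.5645, -0.2441, 0.1734]
orientation: [-1.26, 1.131, -1.131]
contact_force: [0.3, -0.1, 0.8]
grip_width: 0.0647
```

```bash
python3 - <<'E'
from meas import *
ft=snap('top','t14.png')
print('purple',*blobs(ft,(115,60,50),(150,255,255),.022,30),sep='\n')
E
python3 n.py 574,-398,90,5.9 574,-398,4,5.9
```

```text
purple
([136.0, 243.0], 485, 365, 41, 31, 178.8)
tcp [ 563.2 -254.   169.5] jaw 5.5 F [ 1.2 -8.  -1.6] w 65.1 t 19.1 j7 0.11
[144.0, 80.0, -3.0] [0.3, -0.4, 0.2]
[144.0, 166.0, -2.0] [0.3, -0.4, 0.2]
```

View pics/t14.png

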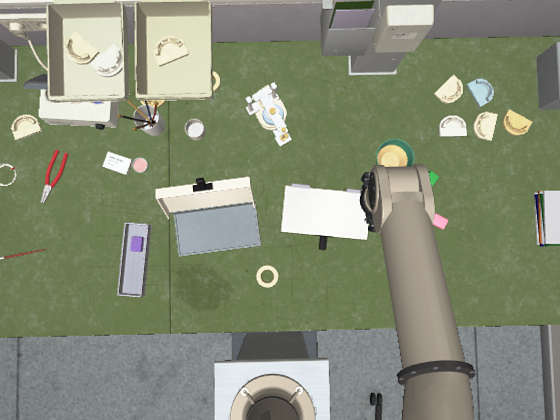

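drive_tool --pt "48 20 -1 0 0 0 65" --pt "95 40 -2 0 0 0 65" --pt "143 60 -3 0 0 0 65" --pt "143 80 -3 0 0 0 65" --pt "143 80 -3 0 0 0 65"

```text
clock: 19.6
tcp_pos: [0.5702, -0.3999, 0.0859]
orientation: [-1.261, 1.148, -1.138]
contact_force: [-0.4, 0.3, 0.1]
grip_width: 0.0653
```

```bash
python3 - <<'E'
from meas import *
fs=snap('side','s15.png'); cv2.imwrite('pics/c15.png',cv2.resize(fs['frame'][100:220,200:360],None,fx=4,fy=4))
print('purple',*blobs(fs,(115,60,50),(150,255,255),.011,15,roi=(200,120,360,200)),sep='\n')
E
python3 n.py 574,-398,4,5.9
```

```text
purple
tcp [ 572.2 -397.1   88.2] jaw 5.4 F [0.7 1.8 0.8] w 64.8 t 19.65 j7 0.28
[1.0, 84.0, 2.0] [0.5, -0.5, 0.1]
```

View pics/c15.png

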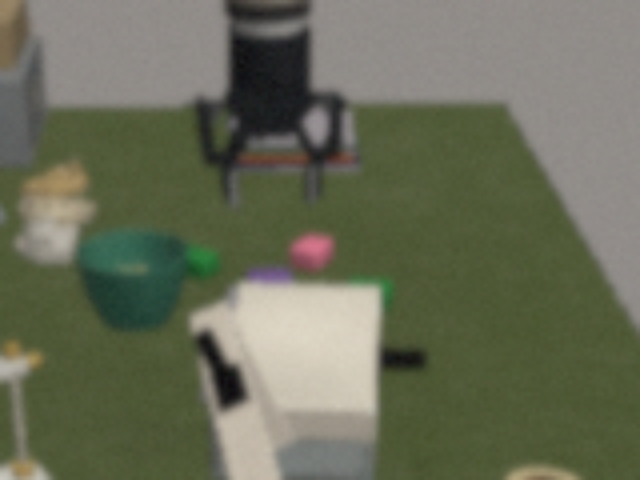

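The fingers are centred over the purple block at (268,272 in the crop), clear of the bowl. I go down and grip.

drive_tool --pt "1 35 1 0.5 0 0 65" --pt "1 65 1 0.5 0 0 65" --pt "1 80 1 0.5 0 0 65" --pt "1 83 1 0.5 0 0 65" --pt "1 83 1 0.5 0 0 65"

```text
clock: 20.15
tcp_pos: [0.5737, -0.3973, 0.0065]
orientation: [-1.253, 1.136, -1.14]
contact_force: [-0.5, -0.0, 0.3]
grip_width: 0.0649
```

drive_tool --pt "0 0 0 0 0 0 35" --pt "0 0 0 0 0 0 35" --pt "0 0 0 0 0 0 35" --pt "0 0 0 0 0 0 35" --pt "0 -30 0 0 0 0 35"

```text
clock: 20.65
tcp_pos: [0.5716, -0.3961, 0.0343]
orientation: [-1.255, 1.141, -1.136]
contact_force: [-1.0, -0.3, 0.5]
grip_width: 0.041
```

```bash
python3 n.py 540,-200,220,0
```

```text
tcp [ 571.6 -396.1   34.3] jaw 5.5 F [-1.  -0.3  0.5] w 41.0 t 20.65 j7 0.25
[-198.0, -185.0, -13.0] [0.2, 5.5, -0.1]
```

drive_tool --pt "0 -45 0 0 0 0 35" --pt "-10 -90 0 0 0 0 35" --pt "-40 -130 -3 0 2 0 35" --pt "-85 -165 -6 0 4 0 35" --pt "-130 -190 -10 0 5.5 0 35"

```text
clock: 21.15
tcp_pos: [0.5516, -0.2748, 0.2231]
orientation: [-1.209, 1.21, -1.212]
contact_force: [1.1, -0.4, 0.9]
grip_width: 0.0417
```

```bash
python3 n.py 500,-10,240,-3
```

```text
tcp [ 551.6 -274.8  223.1] jaw -0.1 F [ 1.1 -0.4  0.9] w 41.7 t 21.15 j7 0.1
[-265.0, -17.0, -52.0] [-0.0, 2.9, 0.1]
```

drive_tool --pt "-50 -15 -10 0 1 0 35" --pt "-100 -17 -20 0 2 0 35" --pt "-150 -17 -30 0 3 0 35" --pt "-200 -17 -42 0 3 0 35" --pt "-250 -17 -55 0 3 0 35"

```text
clock: 21.65
tcp_pos: [0.499, -0.0317, 0.2409]
orientation: [-1.182, 1.247, -1.252]
contact_force: [0.3, 0.6, -0.4]
grip_width: 0.0417
```

```bash
python3 n.py 460,220,220,-5
```

```text
tcp [499.  -31.7 240.9] jaw -3.1 F [ 0.3  0.6 -0.4] w 41.7 t 21.65 j7 -0.31
[-249.0, 20.0, -53.0] [-0.1, 1.9, 0.1]
```

drive_tool --pt "-50 0 -10 0 1 0 35" --pt "-100 0 -20 0 2 0 35" --pt "-150 5 -30 0 2 0 35" --pt "-200 10 -42 0 2 0 35" --pt "-248 20 -53 0 2 0 35"

```text
clock: 22.15
tcp_pos: [0.4608, 0.214, 0.2229]
orientation: [-1.162, 1.271, -1.279]
contact_force: [1.8, -0.0, -0.3]
grip_width: 0.0417
```

```bash
python3 - <<'E'
from h import *
fs=snap('side','s16.png'); cv2.imwrite('pics/c16.png',cv2.resize(fs['frame'][270:375,280:400],None,fx=5,fy=5))
E
python3 n.py 401,374,100,-5.2
```

```text
tcp [456.9 223.5 222.2] jaw -4.5 F [-1.4  6.4  0.4] w 41.7 t 22.2 j7 -0.92
[-145.0, 123.0, -68.0] [-0.2, 0.7, -0.3]
```

View pics/c16.png

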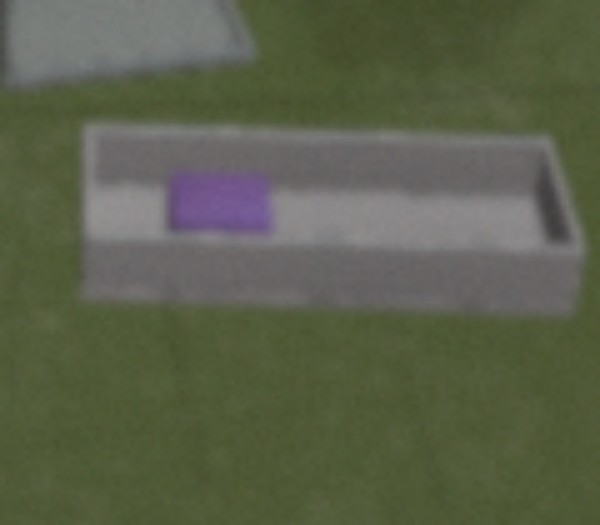

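The tray has not moved, and block A is inside it.

drive_tool --pt "-50 20 -22 0 0.7 0 35" --pt "-95 40 -45 0 0.7 0 35" --pt "-140 60 -66 0 0.7 0 35" --pt "-145 105 -68 0 0.7 0 35" --pt "-145 120 -68 0 0.7 0 35"

```text
clock: 22.7
tcp_pos: [0.3984, 0.3771, 0.1017]
orientation: [-1.161, 1.274, -1.268]
contact_force: [-0.2, -0.6, 0.4]
grip_width: 0.0414
```

```bash
python3 - <<'E'
from h import *
fs=snap('side','s17.png'); cv2.imwrite('pics/c17.png',cv2.resize(fs['frame'][220:370,280:430],None,fx=4,fy=4))
E
python3 n.py 400,374,14,-5.2
```

```text
tcp [397.3 374.7  98.1] jaw -5.0 F [-1.5 -0.4 -2.4] w 41.3 t 22.75 j7 -1.4
[1.0, 84.0, 3.0] [0.1, 0.2, -0.1]
```

View pics/c17.png

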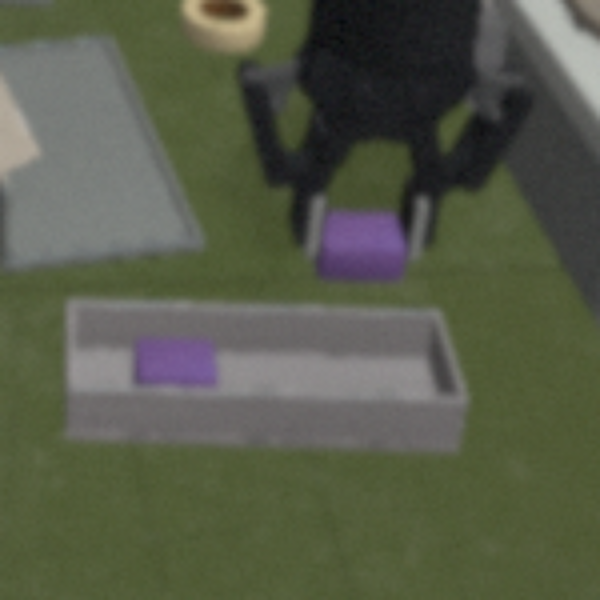

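drive_tool --pt "1 35 2 0 0 0 35" --pt "1 65 3 0 0 0 35" --pt "1 82 3 0 0 0 35" --pt "1 86 3 0 0 0 35" --pt "1 86 3 0 0 0 35"

```text
clock: 23.25
tcp_pos: [0.4008, 0.3735, 0.0134]
orientation: [-1.165, 1.275, -1.271]
contact_force: [0.2, 0.7, -0.1]
grip_width: 0.0415
```

drive_tool --pt "0 0 0 0 0 0 35" --pt "0 0 0 0 0 0 55" --pt "0 0 0 0 0 0 55" --pt "0 -25 0 0 0 0 55" --pt "0 -65 0 0 0 0 55"

```text
clock: 23.75
tcp_pos: [0.3998, 0.3719, 0.0774]
orientation: [-1.17, 1.276, -1.272]
contact_force: [1.3, 0.9, 0.9]
grip_width: 0.0548
```

drive_tool --pt "0 -40 0 0 0 0 85" --pt "30 -80 0 0 0 0 85" --pt "80 -110 0 0 0 0 85" --pt "130 -110 10 0 0 0 85" --pt "170 -110 20 0 0 0 85"

```text
clock: 24.25
tcp_pos: [0.4055, 0.1998, 0.1889]
orientation: [-1.169, 1.273, -1.272]
contact_force: [1.5, 0.1, 0.1]
grip_width: 0.085
```

```bash
python3 - <<'E'
from h import *
fs=snap('side','s18.png'); cv2.imwrite('pics/c18.png',cv2.resize(fs['frame'][270:375,280:420],None,fx=5,fy=5))
E
python3 n.py 440,371.5,150,85
```

```text
tcp [406.9 189.4 187.1] jaw -5.5 F [-0.4 -7.2 -2.1] w 85.3 t 24.3 j7 -0.93
[-185.0, 35.0, 15.0] [0.5, -90.5, 0.2]
```

View pics/c18.png

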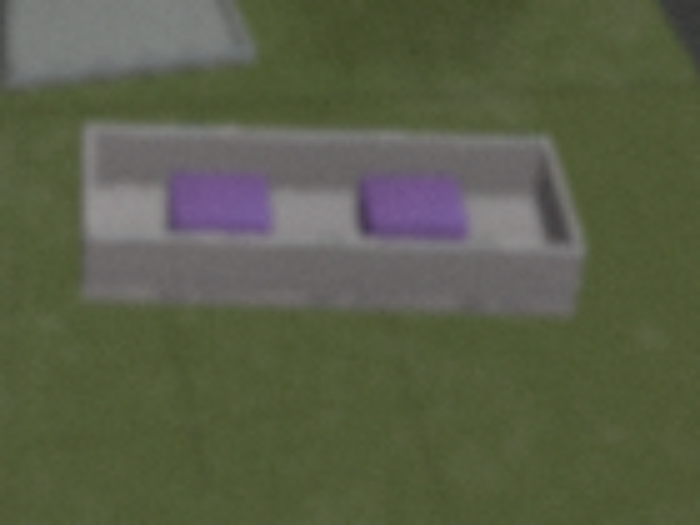

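Both blocks lie in the tray. Now I measure the tray for the grasp.

```bash
python3 - <<'E'
from h import *
fs=r.grab_frame('side'); ft=snap('top','t19.png')
P=np.array([onz(fs,(280+u/5,270+v/5),.036)[:2] for u,v in((84,123),(549,137),(581,245),(84,240))])*1000
print(P.round(0).tolist(),P.mean(0).round(1))
for i in range(4):
    d=P[(i+1)%4]-P[i]; print(np.linalg.norm(d).round(1),np.degrees(np.arctan2(d[1],d[0])).round(1))
B=np.array([onz(fs,(280+u/5,270+v/5),0)[:2] for u,v in((84,299),(574,315))])*1000; print('base front edge',B.round(0).tolist())
cv2.imwrite('pics/c19.png',cv2.resize(ft['frame'][210:310,100:180],None,fx=6,fy=6,interpolation=cv2.INTER_CUBIC))
E
```

```text
[[535.0, 331.0], [337.0, 351.0], [344.0, 413.0], [542.0, 399.0]] [439.7 373.8]
199.0 174.2
62.4 83.3
198.5 -4.1
68.2 -96.1
base front edge [[541.0, 396.0], [343.0, 416.0]]
```

View pics/c19.png

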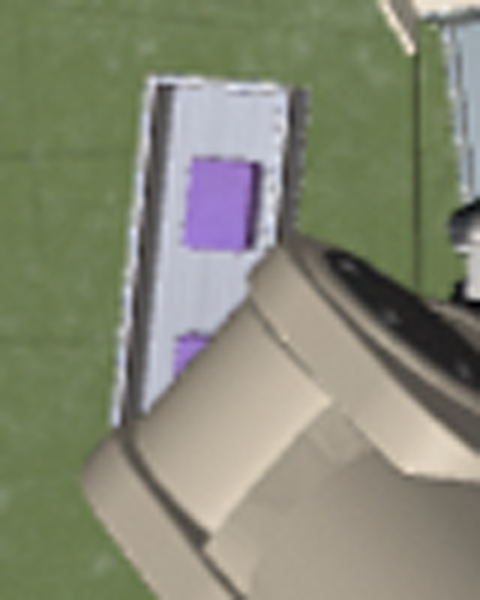

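drive_tool --pt "-10 0 0 0 -8 0 85" --pt "-20 0 0 0 -16 0 85" --pt "-40 0 0 0 -24 0 85" --pt "-60 0 2 0 -32 0 85" --pt "-90 0 5 0 -40 0 85"

```text
clock: 24.9
tcp_pos: [0.4195, 0.287, 0.1873]
orientation: [-1.442, 0.751, -0.749]
contact_force: [0.1, -0.4, 0.4]
grip_width: 0.0849
```

```bash
python3 n.py 440,372,150,84.5
```

```text
tcp [419.5 287.  187.3] jaw 34.9 F [ 0.1 -0.4  0.4] w 84.9 t 24.9 j7 -0.51
[-58.0, 37.0, 66.0] [0.3, -49.6, -0.1]
```

drive_tool --pt "-12 5 14 0 -8 0 85" --pt "-24 10 28 0 -16 0 85" --pt "-36 15 42 0 -24 0 85" --pt "-48 20 56 0 -32 0 85" --pt "-58 25 66 0 -40 0 85"

```text
clock: 25.4
tcp_pos: [0.4397, 0.3751, 0.1619]
orientation: [-1.564, 0.204, -0.198]
contact_force: [-0.2, -0.6, -0.3]
grip_width: 0.0849
```

```bash
python3 n.py 440,372,120,84.5
```

```text
tcp [439.7 375.1 161.9] jaw 75.3 F [-0.2 -0.6 -0.3] w 84.9 t 25.4 j7 -0.04
[1.0, 42.0, -3.0] [0.1, -9.2, -0.2]
```

drive_tool --pt "1 10 -3 0 -6 0 85" --pt "1 20 -3 0 -9 0 85" --pt "1 50 -3 0 -9 0 85" --pt "1 80 -3 0 -9 0 85" --pt "1 80 -3 0 -9 0 85"

```text
clock: 25.9
tcp_pos: [0.4374, 0.371, 0.0785]
orientation: [-1.575, 0.083, -0.07]
contact_force: [-0.2, -0.5, -0.4]
grip_width: 0.085
```

```bash
python3 - <<'E'
from h import *
fs=snap('side','s20.png'); cv2.imwrite('pics/c20.png',cv2.resize(fs['frame'][220:370,260:430],None,fx=4,fy=4))
E
python3 n.py 440,372,60,84.5 440,372,9,84.5
```

```text
tcp [438.1 372.1  80.7] jaw 84.4 F [0.  0.2 1.5] w 84.6 t 25.95 j7 0.02
[2.0, 21.0, 0.0] [0.2, -0.1, -0.4]
[2.0, 72.0, 0.0] [0.2, -0.1, -0.4]
```

View pics/c20.png

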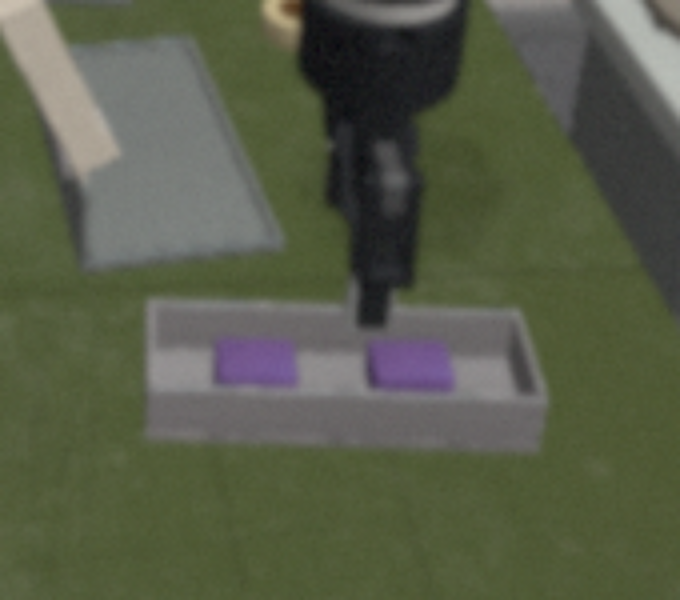

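drive_tool --pt "2 15 0 0 0 0 85" --pt "2 30 0 0 0 0 85" --pt "2 34 0 0 0 0 85" --pt "2 34 0 0 0 0 85"

```text
clock: 26.35
tcp_pos: [0.4396, 0.3716, 0.0461]
orientation: [-1.574, 0.082, -0.07]
contact_force: [-0.4, -0.4, 0.3]
grip_width: 0.085
```

```bash
python3 - <<'E'
from h import *
fs=snap('side','s21.png'); cv2.imwrite('pics/c21.png',cv2.resize(fs['frame'][250:370,280:430],None,fx=5,fy=5))
E
python3 n.py 440,372,5,84.5
```

```text
tcp [439.8 371.9  46.7] jaw 84.4 F [1.  0.6 0. ] w 84.6 t 26.4 j7 -0.01
[0.0, 42.0, 0.0] [0.2, -0.1, -0.4]
```

View pics/c21.png

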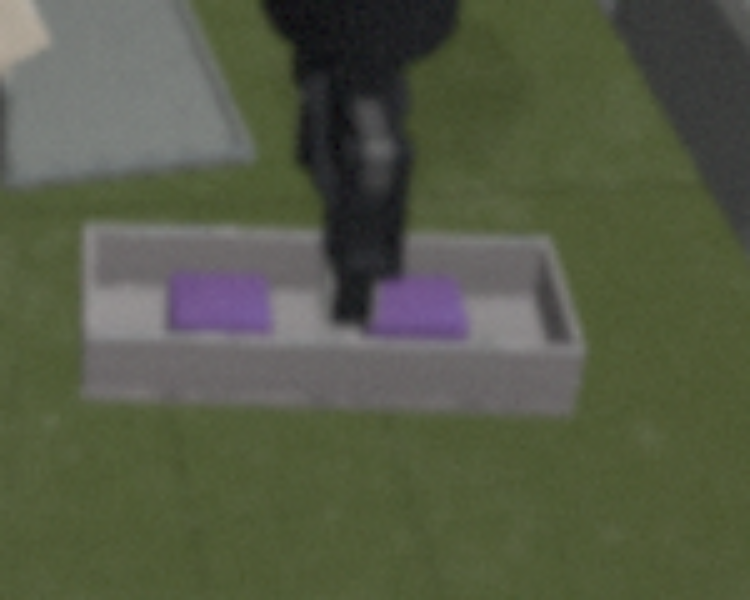

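```bash
python3 - <<'E'
from h import *
fs=r.grab_frame('side')
for z in(.046,.053,.059): print(z,proj(fs,[(.444,.414,z),(.444,.422,z),(.436,.329,z)]).round(1).tolist())
for z in (.046,.059): print(onz(fs,(350,315),z))
print(proj(fs,[(.443,.405,.036)]))
E
```

```text
0.046 [[347.5, 317.7], [348.4, 320.7], [342.4, 288.5]]
0.053 [[347.8, 315.1], [348.7, 318.1], [342.6, 286.0]]
0.059 [[348.1, 312.8], [349.0, 315.8], [342.9, 283.9]]
[0.43736028 0.40713341 0.046     ]
[0.44162169 0.42000941 0.059     ]
[[346.49296415 318.03594483]]
```

drive_tool --pt "0 15 0 0 0 0 85" --pt "0 30 0 0 0 0 85" --pt "0 40 0 0 0 0 85" --pt "0 42 0 0 0 0 85" --pt "0 42 0 0 0 0 85"

```text
clock: 26.95
tcp_pos: [0.4392, 0.3718, 0.0044]
orientation: [-1.573, 0.082, -0.07]
contact_force: [0.1, -0.6, 0.5]
grip_width: 0.0856
```

```bash
python3 - <<'E'
from h import *
fs=snap('side','s22.png'); cv2.imwrite('pics/c22.png',cv2.resize(fs['frame'][250:370,280:430],None,fx=5,fy=5))
E
python3 n.py 440,372,5,84.5
```

```text
tcp [439.5 372.2   5. ] jaw 84.5 F [ 0.6 -0.1 -0.3] w 85.2 t 27.0 j7 -0.05
[1.0, -0.0, -0.0] [0.2, -0.0, -0.4]
```

View pics/c22.png

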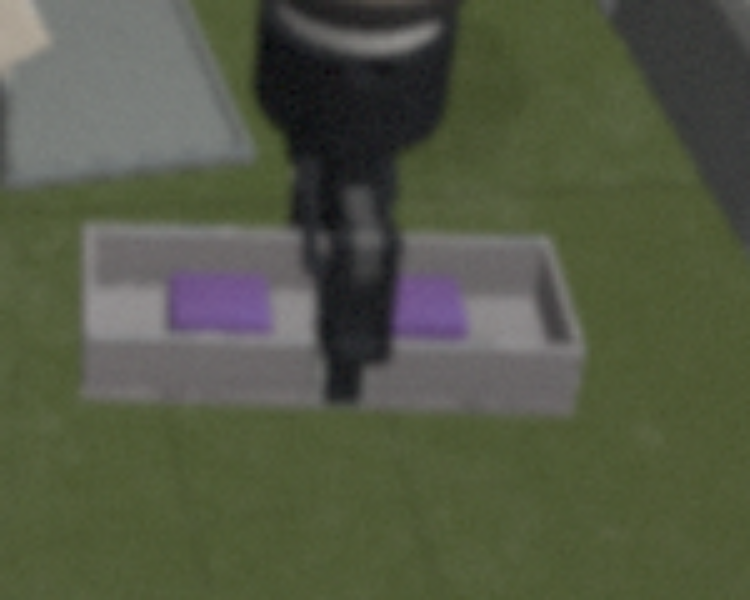

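The near finger (342,385) is outside the wall. I close on the tray.

drive_tool --pt "0 0 0 0 0 0 60" --pt "0 0 0 0 0 0 60" --pt "0 0 0 0 0 0 60" --pt "0 0 0 0 0 0 60" --pt "0 0 0 0 0 0 60" --squeeze 70

```text
clock: 27.5
tcp_pos: [0.4398, 0.3728, 0.0058]
orientation: [-1.572, 0.081, -0.071]
contact_force: [-0.3, 0.3, 5.6]
grip_width: 0.065
```

drive_tool --pt "0 -6 0 0 0 0 60" --pt "0 -12 0 0 0 0 60" --pt "0 -18 0 0 0 0 60" --pt "0 -25 0 0 0 0 60" --pt "0 -25 0 0 0 0 60"

```text
clock: 28.0
tcp_pos: [0.4404, 0.3734, 0.032]
orientation: [-1.57, 0.08, -0.073]
contact_force: [0.7, 0.2, -1.1]
grip_width: 0.0648
```

```bash
python3 - <<'E'
from h import *
fs=snap('side','s23.png'); cv2.imwrite('pics/c23.png',cv2.resize(fs['frame'][230:370,270:430],None,fx=4.5,fy=4.5))
E
python3 n.py 440,372,5,84.5
```

```text
tcp [440.2 373.1  31.4] jaw 84.4 F [ 0.3 -0.1 -2.4] w 64.5 t 28.05 j7 -0.02
[0.0, 26.0, -1.0] [0.1, -0.1, -0.3]
```

View pics/c23.png

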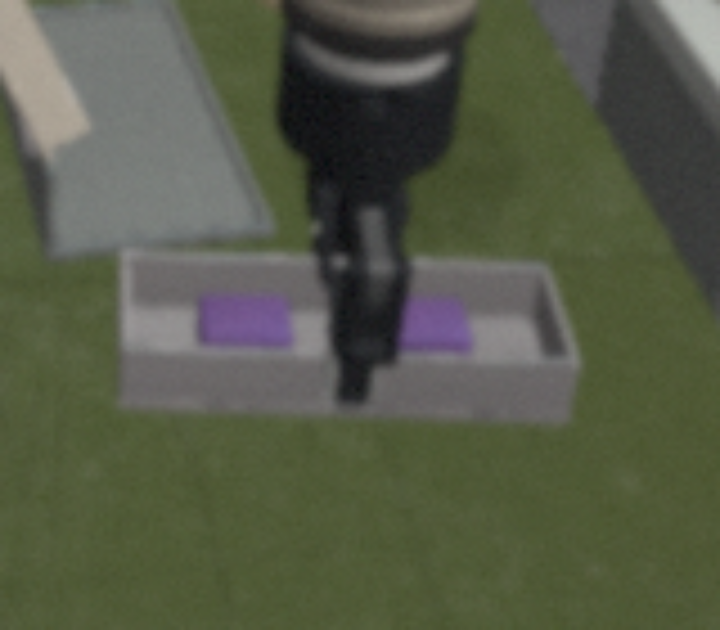

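Level lift, with both blocks inside. Now I raise it and turn it.

drive_tool --pt "0 -20 0 0 0 0 60" --pt "0 -45 0 0 0 0 60" --pt "0 -70 0 0 0 0 60" --pt "0 -90 0 0 4 0 60" --pt "0 -100 0 0 10 0 60"

```text
clock: 28.55
tcp_pos: [0.441, 0.3738, 0.133]
orientation: [-1.56, 0.219, -0.212]
contact_force: [-1.2, 0.5, -1.3]
grip_width: 0.0651
```

```bash
python3 n.py 440,350,130,30 440,300,130,6.3
```

```text
tcp [441.  373.8 133. ] jaw 74.3 F [-1.2  0.5 -1.3] w 65.1 t 28.55 j7 -0.08
[5.0, 3.0, -23.0] [0.1, 44.3, -0.2]
[19.0, 3.0, -71.0] [0.2, 68.0, -0.2]
```

drive_tool --pt "0 0 0 0 6 0 60" --pt "0 0 -2 0 13 0 60" --pt "0 0 -4 0 20 0 60" --pt "0 0 -8 0 27 0 60" --pt "2 0 -12 0 34 0 60"

```text
clock: 29.05
tcp_pos: [0.4391, 0.3614, 0.1326]
orientation: [-1.463, 0.685, -0.678]
contact_force: [0.0, -0.5, -2.3]
grip_width: 0.0649
```

```bash
python3 n.py 440,320,130,6.3
```

```text
tcp [439.1 361.4 132.6] jaw 40.0 F [ 0.  -0.5 -2.3] w 64.9 t 29.05 j7 -0.59
[32.0, 3.0, -26.0] [0.3, 33.7, -0.1]
```

drive_tool --pt "6 0 -5 0 7 0 60" --pt "13 0 -10 0 14 0 60" --pt "20 0 -16 0 21 0 60" --pt "26 0 -21 0 28 0 60" --pt "32 0 -26 0 34 0 60"

```text
clock: 29.55
tcp_pos: [0.4394, 0.3197, 0.1324]
orientation: [-1.259, 1.138, -1.133]
contact_force: [-0.3, -0.0, -1.7]
grip_width: 0.0649
```

```bash
python3 - <<'E'
from h import *
print('place',pt(CL,(-.002,0,0)).round(4))
fs=snap('side','s24.png')
E
python3 n.py 460,144,130,6.3 511,144,130,6.3
```

```text
place [0.5111 0.1439 0.    ]
tcp [439.6 318.2 132.3] jaw 5.4 F [-0.7 -1.7 -3.5] w 64.6 t 29.6 j7 -1.05
[175.0, 3.0, 4.0] [0.3, -0.9, 0.1]
[180.0, 2.0, 55.0] [0.3, -0.9, 0.1]
```

View pics/s24.png

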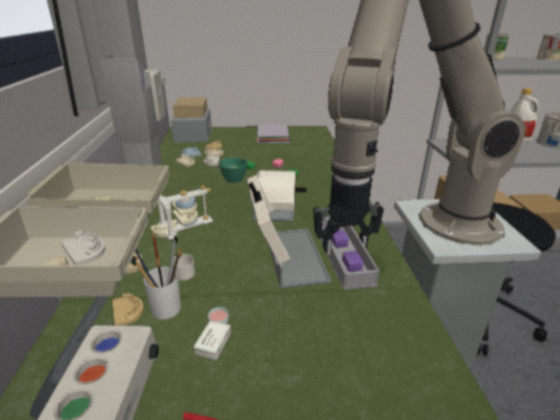

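drive_tool --pt "25 0 0 0 0 0 60" --pt "60 0 1 0 -0.5 0 60" --pt "100 0 2 0 -0.9 0 60" --pt "140 0 3 0 -0.9 0 60" --pt "165 0 4 0 -0.9 0 60"

```text
clock: 30.1
tcp_pos: [0.459, 0.1511, 0.132]
orientation: [-1.267, 1.13, -1.127]
contact_force: [0.6, 0.2, -1.3]
grip_width: 0.0646
```

drive_tool --pt "10 0 10 0 0 0 60" --pt "12 0 25 0 0 0 60" --pt "12 0 35 0 0 0 60" --pt "12 0 35 0 0 0 60" --pt "12 0 35 0 0 0 60"

```text
clock: 30.6
tcp_pos: [0.4947, 0.1443, 0.1316]
orientation: [-1.268, 1.129, -1.125]
contact_force: [0.2, -0.3, -1.6]
grip_width: 0.0646
```

```bash
python3 - <<'E'
from h import *
fs=snap('side','s25.png'); ft=snap('top','t25.png'); cv2.imwrite('pics/c25.png',np.hstack([cv2.resize(fs['frame'][140:300,230:390],(480,480))[:, :400],cv2.resize(ft['frame'][160:280,140:280],(400,480))]))
E
python3 n.py 511,144,60,6.3 511,144,10,6.3
```

```text
tcp [494.3 143.8 131.6] jaw 6.4 F [ 0.4  0.1 -2.3] w 65.0 t 30.7 j7 -0.69
[1.0, 72.0, 17.0] [0.4, 0.1, 0.2]
[1.0, 122.0, 17.0] [0.4, 0.1, 0.2]
```

View pics/c25.png

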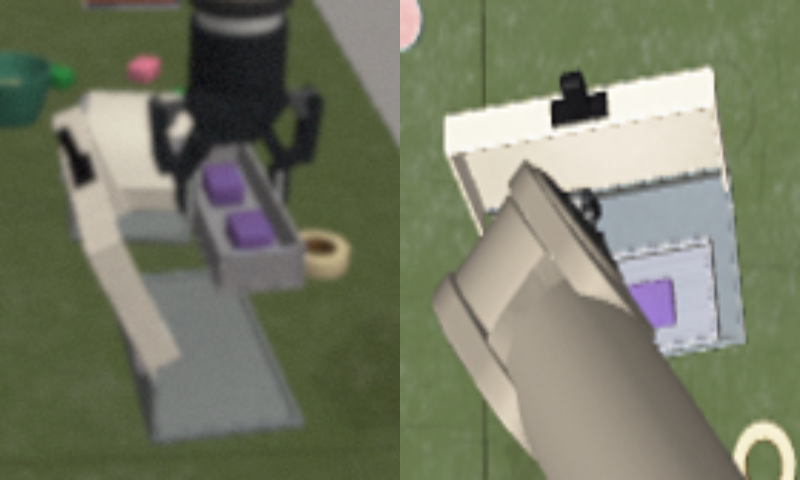

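drive_tool --pt "1 15 6 0 0 0 60" --pt "1 35 13 0 0 0 60" --pt "1 55 13 0 0 0 60" --pt "1 75 13 0 0 0 60" --pt "1 75 13 0 0 0 60"

```text
clock: 31.2
tcp_pos: [0.5046, 0.1432, 0.0534]
orientation: [-1.273, 1.132, -1.123]
contact_force: [-0.8, -0.9, -2.9]
grip_width: 0.0645
```

```bash
python3 - <<'E'
from h import *
fs=snap('side','s26.png'); ft=snap('top','t26.png'); cv2.imwrite('pics/c26.png',np.hstack([cv2.resize(fs['frame'][140:300,230:390],(480,480))[:, :400],cv2.resize(ft['frame'][160:280,140:280],(400,480))]))
E
python3 n.py 507,144,30,6.3 507,144,10,6.3
```

```text
tcp [506.4 144.2  56.1] jaw 6.5 F [ 0.1  0.5 -1.2] w 64.9 t 31.3 j7 -0.78
[0.0, 26.0, 1.0] [0.5, 0.2, 0.2]
[0.0, 46.0, 1.0] [0.5, 0.2, 0.2]
```

View pics/c26.png

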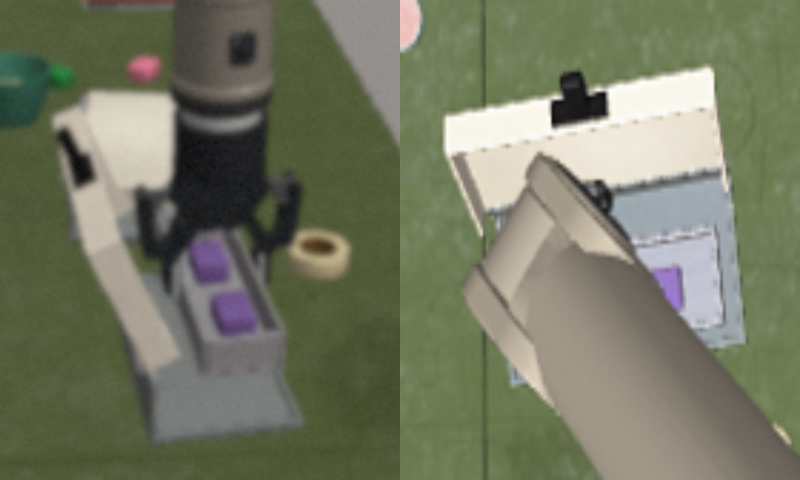

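The tray is level over the floor, with the wrist clear of the lid in the side view. I lower it slowly.

drive_tool --pt "0 12 0 0.5 0 0 60" --pt "0 24 1 0.5 0 0 60" --pt "0 34 1 0.5 0 0 60" --pt "0 41 1 0.5 0 0 60" --pt "0 41 1 0.5 0 0 60"

```text
clock: 31.8
tcp_pos: [0.5065, 0.1439, 0.0142]
orientation: [-1.264, 1.124, -1.127]
contact_force: [-0.6, 0.1, -2.0]
grip_width: 0.0648
```

```bash
python3 n.py 507,144,10,6.3
```

```text
tcp [506.5 143.9  14.2] jaw 6.5 F [-0.6  0.1 -2. ] w 64.8 t 31.8 j7 -0.84
[-0.0, 4.0, 1.0] [0.1, 0.2, 0.2]
```

drive_tool --pt "0 2 0 0 0 0 60" --pt "0 4 0 0 0 0 60" --pt "0 4 0 0 0 0 60" --pt "0 4 0 0 0 0 60"

```text
clock: 32.2
tcp_pos: [0.5068, 0.144, 0.0105]
orientation: [-1.263, 1.124, -1.127]
contact_force: [-1.1, -0.8, 1.2]
grip_width: 0.0649
```

```bash
python3 - <<'E'
from h import *
fs=snap('side','s27.png'); cv2.imwrite('pics/c27.png',cv2.resize(fs['frame'][200:300,250:360],None,fx=6,fy=6))
E
python3 n.py 507,144,10,6.3
```

```text
tcp [506.7 144.   10.5] jaw 6.5 F [-1.  -0.9 -0.2] w 65.0 t 32.25 j7 -0.84
[0.0, 1.0, 0.0] [0.0, 0.2, 0.2]
```

View pics/c27.png

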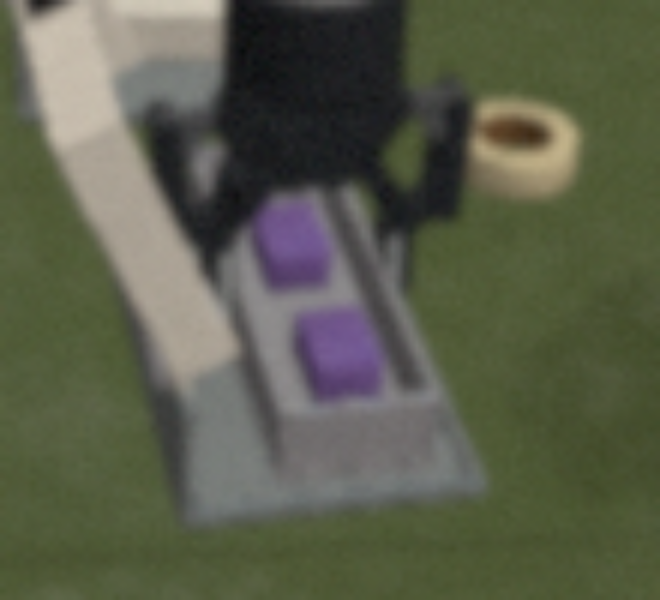

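drive_tool --pt "0 1 0 0 0 0 60" --pt "0 1 0 0 0 0 72" --pt "0 1 0 0 0 0 80" --pt "0 1 0 0 0 0 80" --pt "0 1 0 0 0 0 80"

```text
clock: 32.75
tcp_pos: [0.5068, 0.1441, 0.0095]
orientation: [-1.263, 1.124, -1.127]
contact_force: [-0.7, 0.1, 0.3]
grip_width: 0.0797
```

```bash
python3 n.py 507,144,10,6.3
```

```text
tcp [506.8 144.1   9.5] jaw 6.5 F [-0.7  0.1  0.3] w 79.7 t 32.75 j7 -0.85
[0.0, -0.0, 0.0] [0.0, 0.2, 0.2]
```

Opened with no side force. Now straight up.

drive_tool --pt "0 -10 0 0 0 0 80" --pt "0 -25 0 0 0 0 80" --pt "0 -50 0 0 0 0 80" --pt "0 -90 0 0 0 0 80" --pt "0 -130 0 0 0 0 80"

```text
clock: 33.25
tcp_pos: [0.5064, 0.1447, 0.1418]
orientation: [-1.264, 1.124, -1.127]
contact_force: [0.9, 0.1, -0.4]
grip_width: 0.08
```

drive_tool --pt "0 -40 -10 0 0 0 60" --pt "0 -90 -20 0 0 0 60" --pt "40 -130 -30 0 0 0 60" --pt "90 -140 -30 0 0 0 60" --pt "140 -140 -30 0 0 0 60"

```text
clock: 33.75
tcp_pos: [0.4926, 0.0102, 0.2861]
orientation: [-1.262, 1.116, -1.128]
contact_force: [1.9, -0.0, 0.3]
grip_width: 0.0601
```

```bash
python3 - <<'E'
from meas import *
fs=snap('side','s28.png'); ft=snap('top','t28.png'); cv2.imwrite('pics/c28.png',np.hstack([cv2.resize(fs['frame'][140:300,230:390],(480,480))[:, :400],cv2.resize(ft['frame'][160:280,140:280],(400,480))]))
print('purple',*blobs(ft,(115,60,50),(150,255,255),.030,30),sep='\n')
E
python3 n.py 507,144,10,6.3
```

```text
purple
([202.0, 237.0], 498, 182, 42, 29, 98.2)
tcp [492.4   2.4 283.4] jaw 5.9 F [0.7 0.4 0.3] w 60.2 t 33.85 j7 -0.21
[-141.0, 272.0, 29.0] [-0.0, -0.4, 0.4]
```

View pics/c28.png

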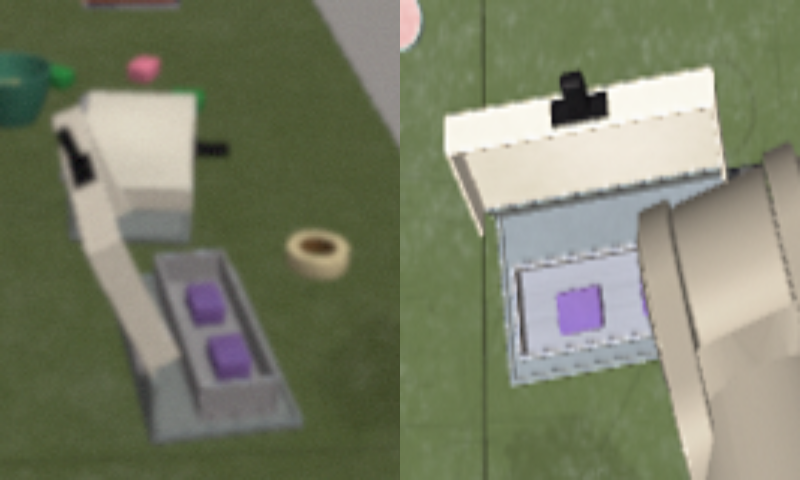

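The tray with both blocks lies in the case (crop, left half) and the lid is still fully open. Next I go back to the tab to set the lid half open.

```bash
python3 n.py 634.5,157.5,285,-83.7
```

```text
tcp [492.4   2.4 283.4] jaw 5.9 F [0.7 0.4 0.3] w 60.2 t 33.85 j7 -0.21
[-140.0, -3.0, 157.0] [-0.3, 89.6, 0.3]
```

drive_tool --pt "0 -3 30 0 8 0 50" --pt "0 -3 60 0 16 0 50" --pt "0 -3 90 0 24 0 50" --pt "-10 -3 120 0 32 0 50" --pt "-30 -3 150 0 40 0 50"

```text
clock: 34.35
tcp_pos: [0.6397, 0.0463, 0.287]
orientation: [-0.863, 1.633, -1.646]
contact_force: [0.7, 0.4, 0.6]
grip_width: 0.0502
```

```bash
python3 n.py 634.5,157.5,285,-83.7
```

```text
tcp [639.7  46.3 287. ] jaw -34.6 F [0.7 0.4 0.6] w 50.2 t 34.35 j7 -1.02
[-89.0, 1.0, -67.0] [-0.4, 49.1, 0.2]
```

drive_tool --pt "-18 0 -13 0 8 0 50" --pt "-36 0 -27 0 16 0 50" --pt "-54 0 -40 0 24 0 50" --pt "-72 0 -54 0 32 0 50" --pt "-89 0 -67 0 40 0 50"

```text
clock: 34.85
tcp_pos: [0.6344, 0.1593, 0.2873]
orientation: [-0.275, 2.073, -2.087]
contact_force: [-0.2, 0.4, 0.3]
grip_width: 0.0499
```

```bash
python3 n.py 634.5,157.5,285,-83.7; python3 - <<'E'
from meas import *
ft=snap('top','t29.png'); fs=snap('side','s29.png'); cv2.imwrite('pics/c29.png',np.hstack([cv2.resize(fs['frame'][100:300,220:390],(408,480)),cv2.resize(ft['frame'][160:280,140:280],(400,480))[:,:390]]))
E
```

```text
tcp [634.4 159.3 287.3] jaw -74.9 F [-0.2  0.4  0.3] w 49.9 t 34.85 j7 -1.85
[0.0, 2.0, 2.0] [-0.4, 8.8, -0.0]
```

View pics/c29.png

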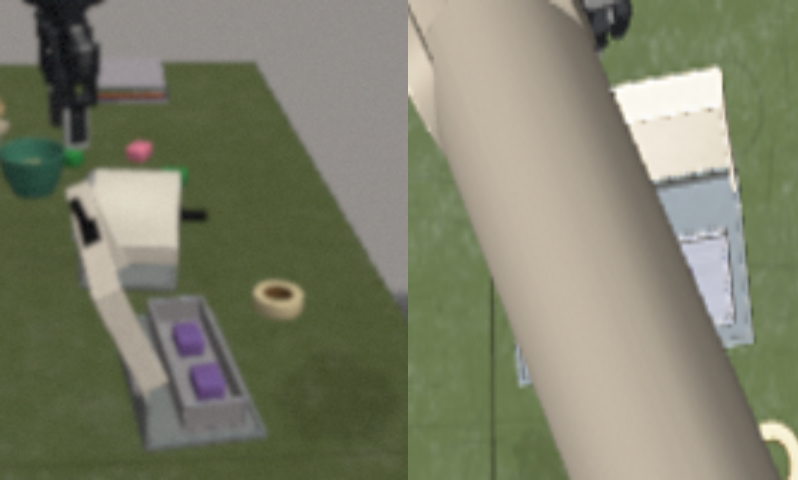

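drive_tool --pt "0 0 2 0 8 0 50" --pt "0 20 2 0 9 0 50" --pt "0 50 2 0 9 0 50" --pt "0 80 2 0 9 0 50" --pt "0 91 2 0 9 0 50"

```text
clock: 35.45
tcp_pos: [0.6327, 0.1586, 0.1941]
orientation: [-0.13, 2.156, -2.169]
contact_force: [-0.0, 0.3, -0.2]
grip_width: 0.0501
```

drive_tool --pt "0 0 0 0 0 0 50" --pt "0 0 0 0 0 0 15" --pt "0 0 0 0 0 0 15" --pt "0 0 0 0 0 0 15" --pt "0 0 0 0 0 0 15" --squeeze 25

```text
clock: 35.95
tcp_pos: [0.6341, 0.1576, 0.196]
orientation: [-0.125, 2.154, -2.169]
contact_force: [1.5, -5.5, 5.8]
grip_width: 0.0194
```

```bash
python3 arc.py L 2.1 2.0 1.9 1.8 1.7 1.6 1.5 1.4 1.3 1.2
```

```text
tcp [634.1 157.6 196. ] jaw -83.4 F [ 1.5 -5.5  5.8] w 19.4 t 35.95 j7 -2.03
[-13.0, 11.0, 0.0] [-0.4, 0.3, 0.0]
[1.0, 5.0, 0.0] [-0.4, 0.3, 0.0]
[16.0, 1.0, 0.0] [-0.4, 0.3, 0.0]
[31.0, -2.0, -0.0] [-0.4, 0.3, 0.0]
[46.0, -4.0, -0.0] [-0.4, 0.3, 0.0]
[61.0, -3.0, -0.0] [-0.4, 0.3, 0.0]
[76.0, -2.0, -0.0] [-0.4, 0.3, 0.0]
[91.0, 2.0, -0.0] [-0.4, 0.3, 0.0]
[106.0, 6.0, -1.0] [-0.4, 0.3, 0.0]
[120.0, 12.0, -1.0] [-0.4, 0.3, 0.0]
```

drive_tool --pt "15 -4 0 0 0 0 15" --pt "30 -7 0 0 0 0 15" --pt "45 -9 0 0 0 0 15" --pt "60 -9 0 0 0 0 15" --pt "75 -7 0 0 0 0 15"

```text
clock: 36.45
tcp_pos: [0.5604, 0.1493, 0.2038]
orientation: [-0.121, 2.154, -2.166]
contact_force: [4.0, -0.7, -1.6]
grip_width: 0.0192
```

```bash
python3 arc.py L 1.6 1.5 1.4 1.3 1.2 1.1 1.0 .9 .8
```

```text
tcp [560.4 149.3 203.8] jaw -83.4 F [ 4.  -0.7 -1.6] w 19.2 t 36.45 j7 -2.04
[-13.0, 5.0, 0.0] [-0.3, 0.3, -0.2]
[2.0, 6.0, -0.0] [-0.3, 0.3, -0.2]
[17.0, 9.0, -0.0] [-0.3, 0.3, -0.2]
[32.0, 14.0, -0.0] [-0.3, 0.3, -0.2]
[46.0, 20.0, -0.0] [-0.3, 0.3, -0.2]
[59.0, 27.0, -1.0] [-0.3, 0.3, -0.2]
[72.0, 36.0, -1.0] [-0.3, 0.3, -0.2]
[83.0, 46.0, -1.0] [-0.3, 0.3, -0.2]
[94.0, 57.0, -1.0] [-0.3, 0.3, -0.2]
```

drive_tool --pt "17 4 0 0 0 0 15" --pt "33 9 0 0 0 0 15" --pt "48 15 0 0 0 0 15" --pt "61 23 0 0 0 0 15" --pt "75 32 0 0 0 0 15"

```text
clock: 36.95
tcp_pos: [0.4872, 0.1411, 0.1729]
orientation: [-0.116, 2.153, -2.163]
contact_force: [4.7, -0.6, -1.9]
grip_width: 0.0194
```

```bash
python3 arc.py L 1.1 1.0 .9 .87 .8
```

```text
tcp [487.2 141.1 172.9] jaw -83.4 F [ 4.7 -0.6 -1.9] w 19.4 t 36.95 j7 -2.08
[-15.0, -3.0, -0.0] [-0.3, 0.3, -0.5]
[-2.0, 6.0, -0.0] [-0.3, 0.3, -0.5]
[10.0, 15.0, -0.0] [-0.3, 0.3, -0.5]
[13.0, 19.0, -0.0] [-0.3, 0.3, -0.5]
[20.0, 26.0, -0.0] [-0.3, 0.3, -0.5]
```

drive_tool --pt "8 7 0 0 0 0 15" --pt "16 15 0 0 0 0 15" --pt "16 15 0 0 0 0 15" --pt "16 15 0 0 0 0 15"

```text
clock: 37.35
tcp_pos: [0.4706, 0.1392, 0.1577]
orientation: [-0.119, 2.153, -2.164]
contact_force: [-4.9, -2.0, 3.2]
grip_width: 0.0193
```

drive_tool --pt "0 0 0 0 0 0 60" --pt "0 0 0 0 0 0 60" --pt "0 0 0 0 0 0 60" --pt "0 -40 0 0 0 0 60" --pt "0 -80 0 0 0 0 60"

```text
clock: 37.85
tcp_pos: [0.4694, 0.1396, 0.2379]
orientation: [-0.122, 2.154, -2.165]
contact_force: [0.9, 0.4, 0.1]
grip_width: 0.0603
```

drive_tool --pt "0 -40 50 0 0 0 60" --pt "0 -40 100 0 0 0 60" --pt "0 -40 150 0 0 0 60" --pt "0 -40 200 0 0 0 60" --pt "0 -40 250 0 0 0 60"

```text
clock: 38.35
tcp_pos: [0.4973, -0.0991, 0.2797]
orientation: [-0.121, 2.153, -2.165]
contact_force: [0.5, 0.4, -0.4]
grip_width: 0.0603
```

drive_tool --pt "0 0 50 0 0 0 60" --pt "0 0 100 0 0 0 60" --pt "0 0 140 0 0 0 60" --pt "0 0 140 0 0 0 60" --pt "0 0 140 0 0 0 60"

```text
clock: 38.85
tcp_pos: [0.5136, -0.239, 0.2802]
orientation: [-0.119, 2.155, -2.165]
contact_force: [0.6, 1.1, 0.3]
grip_width: 0.06
```

```bash
python3 - <<'E'
from meas import *
st()
fs=snap('side','s30.png'); ft=snap('top','t30.png')
for n,f in(('s',fs),('t',ft)):
  for th in(.7,.87,1.0): print(n,th,proj(f,tabpt(CL,th)).round(0).tolist())
cv2.imwrite('pics/c30.png',np.hstack([cv2.resize(fs['frame'][140:300,220:380],(420,420)),cv2.resize(ft['frame'][160:280,140:250],(385,420))[:,:380]]))
E
```

```text
{'clock': 38.85, 'tcp_pos': [0.5136, -0.239, 0.2802], 'orientation': [-0.1187, 2.155, -2.1652], 'contact_force': [0.5577, 1.1338, 0.2955], 'grip_width': 0.06, 'joints': [0.6002, 0.2734, -0.3366, 1.748, 0.1019, 1.1307, -1.2239]}
s 0.7 [[321.0, 203.0]]
s 0.87 [[315.0, 197.0]]
s 1.0 [[309.0, 192.0]]
t 0.7 [[212.0, 252.0]]
t 0.87 [[210.0, 245.0]]
t 1.0 [[209.0, 239.0]]
```

View pics/c30.png

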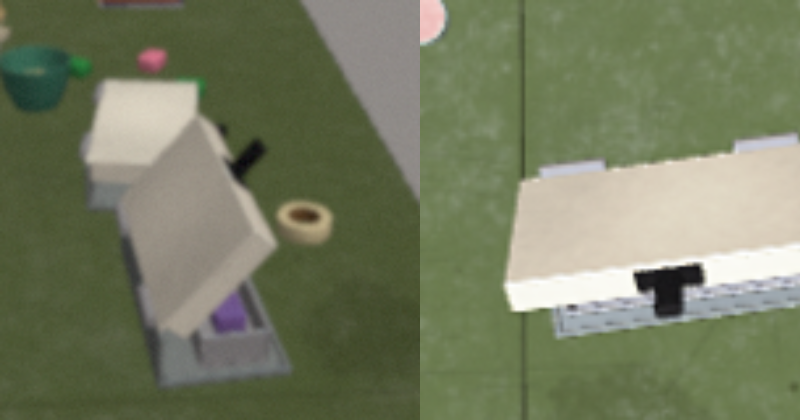

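View pics/t30.png

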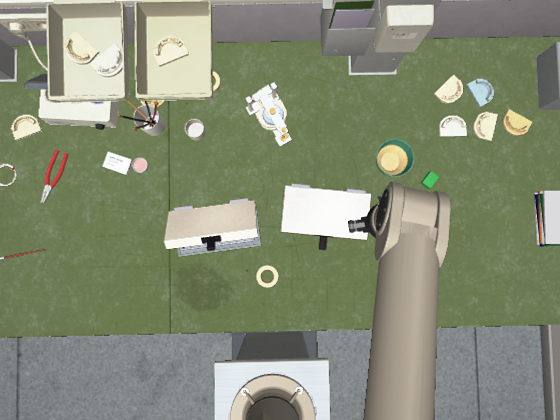

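The lid stands half open, with the tab at (210,243), which matches about 0.87 rad. The other lid is shut and the bystanders are at their old pixels. I check the tray pose from the earlier pictures, then wait a second.

drive_tool --pt "0 0 0 0 0 0 60" --pt "0 0 0 0 0 0 60" --pt "0 0 0 0 0 0 60" --pt "0 0 0 0 0 0 60" --pt "0 0 0 0 0 0 60"

```text
clock: 39.45
tcp_pos: [0.514, -0.2365, 0.2805]
orientation: [-0.123, 2.153, -2.163]
contact_force: [0.8, 0.9, 0.7]
grip_width: 0.0599
```

drive_tool --pt "0 0 0 0 0 0 60" --pt "0 0 0 0 0 0 60" --pt "0 0 0 0 0 0 60" --pt "0 0 0 0 0 0 60" --pt "0 0 0 0 0 0 60"

```text
clock: 39.95
tcp_pos: [0.514, -0.2365, 0.2805]
orientation: [-0.123, 2.153, -2.163]
contact_force: [0.4, 0.5, -0.1]
grip_width: 0.0602
```

```bash
python3 - <<'E'
from h import *
fs=snap('side','s31.png'); ft=snap('top','t31.png')
# expected tray rim corners in the case at x=-6mm
C=[pt(CL,(-.006+a,b,.040)) for a,b in((-.033,-.1),(-.033,.1),(.033,.1),(.033,-.1))]
im=cv2.imread('pics/s28.png')
a=cv2.resize(im[200:300,260:360],None,fx=4,fy=4)
b=cv2.resize(fs['frame'][200:300,260:360],None,fx=4,fy=4)
for u in proj(fs,C): cv2.drawMarker(a,(int((u[0]-260)*4),int((u[1]-200)*4)),(0,0,255),0,12); cv2.drawMarker(b,(int((u[0]-260)*4),int((u[1]-200)*4)),(0,0,255),0,12)
cv2.imwrite('pics/c31.png',np.hstack([a,b]))
E
```

```text
(no output)
```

View pics/c31.png

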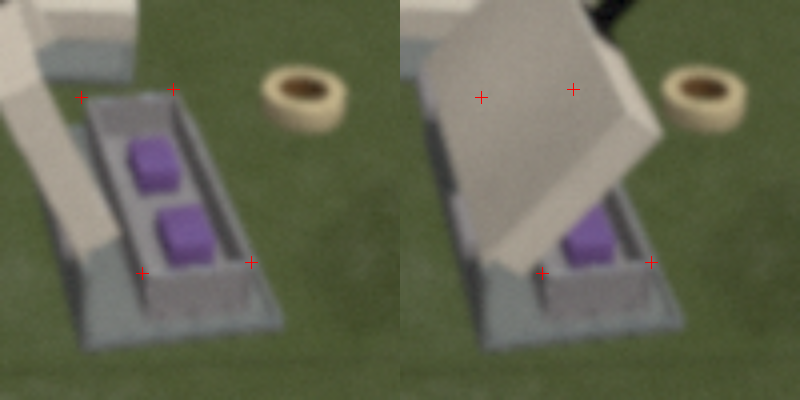

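View pics/s31.png

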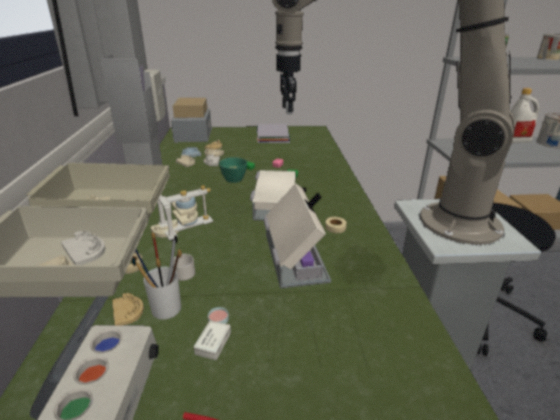

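The tray's rim corners match their expected place to a few mm, and the lid is steady. I hand the job in.

```bash
python3 -c "
from bench import r
print(r.hand_in())"
```

```text
the job is handed in; nothing more can be done
None
```

I put both purple blocks away in the left case, whose lid stayed up. I handed the job in at about 40 s of the 210 s allowed; no verdict was reported.

- **Lid test:** The right lid fell shut when I let go at half open, so its hinge is the worn one. The left lid stayed up by itself for 2 s.
- **Moving the blocks:** I opened the left lid fully and put the two blocks into the tray; only two were on the bench. I then carried the tray level into the case, set it on the floor about 6 mm to the front of centre, and let go.
- **Leaving the lids:** I set the left lid back to about 0.87 rad (50 degrees).

**Last checks:**
- The left lid was still standing 2 s after I let go, and the right lid was shut.
- The tray's corners were within a few mm of where they should be. After the lid was lowered, only the near block and the near end of the tray could be seen. Before that, both blocks showed in the tray, with the lid still fully open.
- The tape roll, dish and bowl looked unmoved, and the arm was clear of everything.
- No check failed. One early disagreement was that the two cameras put the tray about 5 mm apart. I used the average, and the grasp closed cleanly.

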